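# Seal the sample bars in the argon chamber

## Task

Lay every square steel sample bar from the bench flat on the floor of the argon storage chamber and swing its clear lid shut. Then clamp the lid down evenly with its four T-handle screws, clockwise and in crisscross order (after each screw the one diagonally opposite): a first pass that brings all four about halfway, then a second crisscross pass that brings each to its stop. Only then turn the gas selector from the line mark (closed) to the two dots (purge), and leave everything else on the bench where it is.

Things in the scene. Friction and masses are not known exactly. Their poses are not given: they have to be found in the camera images.
- chamber: Argon storage chamber fixed to the bench: low aluminium box, 170 mm (x) by 264 mm (y), 52 mm high, open on top. Origin: centre of the underside, on the bench. z up; +x away from the robot, towards the lid's hinge; +y to the left as the robot sees it (yaw within 0.15 rad of the world's). At (-15, +190) mm stands its grey gas block, 90 by 84 mm, 58 mm high.
- chamber_floor (a point): Centre of the cavity's floor, 10 mm above the bench; axes as the chamber's. The cavity is 110 mm (x) by 214 mm (y), its rim 42 mm above this floor; bars on top of each other do not fit under the lid.
- lid (a joint): Angle (rad) of the clear lid: 0 = shut, flat on the chamber; grows as it opens, to 1.95; found at 1.65 to 1.9, leaning a little away from the robot. The hinge is stiff (0.95 N m): the lid (0.75 kg, with four screws of 0.06 kg) stays where it is left, up to 8 N at its front edge moves it: push it all the way down.
- lid_hinge (a point): Middle of the lid's hinge line, at (+95, 0, +52) mm in the chamber's frame, in the plane of the lid's underside; the line runs along the chamber's y axis. The lid reaches 180 mm from here (its finger tab 197 mm), is 264 mm wide and 12 mm thick. With the lid open the tab (80 mm wide) is its uppermost part, and its outer face, with the screws' handles, looks away from the robot.
- screw_front_left (a joint): Angle (rad) of the front left lid screw (front = near the robot, left = +y): 0 loose, grows clockwise seen from above, 1.2 halfway, 2.4 = stop, fully tight. Found at 0 to 0.3. Friction 0.22 N m, growing to 0.37 at the stop; stays where it is left. At 0 the bar lies along the chamber's x axis, white dot towards -x; bar yaw = chamber yaw minus this angle.
- front_left_grip (a point): On the axis of the front left screw, where to grip: black T-handle bar 60 mm long, 13 mm thick, 22 mm high, riding on the lid. With the lid shut it is at (-70, +118) mm in the chamber's frame, this point 92 mm above the bench; the bar spans 76 to 98 mm, the lid's upper face is at 64 mm. Site x axis: along the bar.
- screw_rear_right (a joint): Angle (rad) of the rear right lid screw (front = near the robot, left = +y): 0 loose, grows clockwise seen from above, 1.2 halfway, 2.4 = stop, fully tight. Found at 0 to 0.3. Friction 0.22 N m, growing to 0.37 at the stop; stays where it is left. At 0 the bar lies along the chamber's x axis, white dot towards -x; bar yaw = chamber yaw minus this angle.
- rear_right_grip (a point): On the axis of the rear right screw, where to grip: black T-handle bar 60 mm long, 13 mm thick, 22 mm high, riding on the lid. With the lid shut it is at (+70, -118) mm in the chamber's frame, this point 92 mm above the bench; the bar spans 76 to 98 mm, the lid's upper face is at 64 mm. Site x axis: along the bar.
- screw_front_right (a joint): Angle (rad) of the front right lid screw (front = near the robot, left = +y): 0 loose, grows clockwise seen from above, 1.2 halfway, 2.4 = stop, fully tight. Found at 0 to 0.3. Friction 0.22 N m, growing to 0.37 at the stop; stays where it is left. At 0 the bar lies along the chamber's x axis, white dot towards -x; bar yaw = chamber yaw minus this angle.
- front_right_grip (a point): On the axis of the front right screw, where to grip: black T-handle bar 60 mm long, 13 mm thick, 22 mm high, riding on the lid. With the lid shut it is at (-70, -118) mm in the chamber's frame, this point 92 mm above the bench; the bar spans 76 to 98 mm, the lid's upper face is at 64 mm. Site x axis: along the bar.
- screw_rear_left (a joint): Angle (rad) of the rear left lid screw (front = near the robot, left = +y): 0 loose, grows clockwise seen from above, 1.2 halfway, 2.4 = stop, fully tight. Found at 0 to 0.3. Friction 0.22 N m, growing to 0.37 at the stop; stays where it is left. At 0 the bar lies along the chamber's x axis, white dot towards -x; bar yaw = chamber yaw minus this angle.
- rear_left_grip (a point): On the axis of the rear left screw, where to grip: black T-handle bar 60 mm long, 13 mm thick, 22 mm high, riding on the lid. With the lid shut it is at (+70, +118) mm in the chamber's frame, this point 92 mm above the bench; the bar spans 76 to 98 mm, the lid's upper face is at 64 mm. Site x axis: along the bar.
- selector (a joint): Angle (rad) of the gas selector on top of the gas block: 0 = pointer (white line on one end of its bar) at the black line mark (closed), then clockwise seen from above a notch every 40 degrees: 0.698 one dot (vent), 1.396 two dots (purge), 2.094 three dots (vacuum). Found at 0. Light to turn (under 0.1 N m); let go within 15 degrees of a notch it settles into it.
- selector_grip (a point): On the selector's axis, where to grip its bar: black, 50 mm long, 13 mm thick, spanning 68 to 92 mm above the bench (skirt of 42 mm diameter below it, to 66 mm); this point 86 mm above the bench. At 0 the bar lies along the chamber's x axis, pointer end towards -x; the bar's yaw is the chamber's yaw minus the joint's value.
- bar1: Square steel sample bar, 80 x 22 x 22 mm, about 0.30 kg, lying on the bench by the paper sheets to the left of the chamber. Origin: its centre; x along its length. Two or three of the four bars are there; None from the start for one that is absent.
- bar2: Square steel sample bar, 80 x 22 x 22 mm, about 0.30 kg, lying on the bench by the paper sheets to the left of the chamber. Origin: its centre; x along its length. Two or three of the four bars are there; None from the start for one that is absent.
- bar3: Square steel sample bar, 80 x 22 x 22 mm, about 0.30 kg, lying on the bench by the paper sheets to the left of the chamber. Origin: its centre; x along its length. Two or three of the four bars are there; None from the start for one that is absent.
- bar4: Square steel sample bar, 80 x 22 x 22 mm, about 0.30 kg, lying on the bench by the paper sheets to the left of the chamber. Origin: its centre; x along its length. Two or three of the four bars are there; None from the start for one that is absent.
- disc1: Bystander: round dark steel sample, 40 mm across, 24 mm high, among the bars. Origin: centre of the underside.
- disc2: Bystander: round dark steel sample, 40 mm across, 24 mm high, beyond the bars. Origin: centre of the underside.
- mouse: Bystander: black computer mouse, 110 x 62 x 34 mm, right of the chamber. Origin: centre of the underside.
- caliper: Bystander: caliper lying flat, 220 mm long along its y, beyond the gas block. Origin: underside, middle of its beam.
- bottle: Bystander: white bottle, 64 mm across, 170 mm high, at the far left. Origin: centre of the underside.
- weight: Bystander: brass check weight, 48 mm across, 92 mm high, right of the chamber. Origin: centre of the underside.
Not all that is in view belongs to the job. What is shaped like the bar4 but green is not meant. What is shaped like the bar1 but purple or yellow is not meant.

How it is judged:
On the way, in this order (a step that is already met when the one before it is completed fails the run):
1. every bar that is there lies on the chamber's floor (x of bar1 in the frame of chamber between -0.055 and 0.055 m and y of bar1 in the frame of chamber between -0.107 and 0.107 m and z of each of bar1, bar2, bar3, bar4 in the frame of chamber below 0.033 m and x of bar2 in the frame of chamber between -0.055 and 0.055 m and y of bar2 in the frame of chamber between -0.107 and 0.107 m and x of bar3 in the frame of chamber between -0.055 and 0.055 m and y of bar3 in the frame of chamber between -0.107 and 0.107 m and x of bar4 in the frame of chamber between -0.055 and 0.055 m and y of bar4 in the frame of chamber between -0.107 and 0.107 m), for 0.2 s.
2. the lid is shut (value of joint lid below 0.05 rad), for 0.2 s.
3. first pass done: all four screws are turned beyond 0.8 rad (value of joint each of screw_front_left, screw_rear_right, screw_front_right, screw_rear_left above 0.8 rad), for 0.1 s.
4. second pass done: all four screws are at their stop (beyond 2.15 rad) (value of joint each of screw_front_left, screw_rear_right, screw_front_right, screw_rear_left above 2.15 rad), for 0.1 s.
5. the selector is at the two dots (1.396 rad, within 0.15) (value of joint selector between 1.25 and 1.55 rad), for 0.2 s.
At the end, for the whole second after the job is handed in: Every bar that is there lies at rest in the chamber with its centre within the cavity and less than 33 mm above the bench, the lid is shut (below 0.05 rad), all four screws are beyond 2.15 rad, and the selector reads 1.25 to 1.55 rad (all of step 1 and all of step 4 and all of step 5 and value of joint lid below 0.05 rad and linear speed of each of bar1, bar2, bar3, bar4 below 0.02 m/s); the robot touches nothing.
It fails at once if not crisscross: two neighbouring screws turned beyond 0.9 rad while the other two are both below 0.5, or two neighbours beyond 2.15 rad while the other two are both below 1.75 ((value of joint each of screw_front_left, screw_front_right above 0.9 rad and value of joint each of screw_rear_right, screw_rear_left below 0.5 rad) or (value of joint each of screw_front_right, screw_rear_right above 0.9 rad and value of joint each of screw_front_left, screw_rear_left below 0.5 rad) or (value of joint each of screw_rear_right, screw_rear_left above 0.9 rad and value of joint each of screw_front_left, screw_front_right below 0.5 rad) or (value of joint each of screw_rear_left, screw_front_left above 0.9 rad and value of joint each of screw_rear_right, screw_front_right below 0.5 rad) or (value of joint each of screw_front_left, screw_front_right above 2.15 rad and value of joint each of screw_rear_right, screw_rear_left below 1.75 rad) or (value of joint each of screw_front_right, screw_rear_right above 2.15 rad and value of joint each of screw_front_left, screw_rear_left below 1.75 rad) or (value of joint each of screw_rear_right, screw_rear_left above 2.15 rad and value of joint each of screw_front_left, screw_front_right below 1.75 rad) or (value of joint each of screw_rear_left, screw_front_left above 2.15 rad and value of joint each of screw_rear_right, screw_front_right below 1.75 rad)).
It fails at once if a screw tightened beyond 1.8 rad while another is still below 0.8 (one at a time instead of in passes) (value of joint any of screw_front_left, screw_rear_right, screw_front_right, screw_rear_left above 1.8 rad and value of joint any of screw_front_left, screw_rear_right, screw_front_right, screw_rear_left below 0.8 rad).
It fails at once if a screw turned beyond 0.7 rad while the lid is open by more than 0.15 rad (value of joint lid above 0.15 rad and value of joint any of screw_front_left, screw_rear_right, screw_front_right, screw_rear_left above 0.7 rad).
It fails at once if the selector turned beyond 1.0 rad while a screw is not yet tight (below 2.0 rad) (value of joint selector above 1 rad and value of joint any of screw_front_left, screw_rear_right, screw_front_right, screw_rear_left below 2 rad).
It fails at once if a bystander (round sample, mouse, caliper, bottle or weight) moved by more than 40 mm (distance of any of disc1, disc2, mouse, caliper, bottle, weight from where it was at the start of the episode above 0.04 m).
Of bar1, bar2, bar3, bar4 only 2 to 3 are there at a start; the rules pass over those that are not, and their reading is None.
At some moment in a run one of bar1, bar2, bar3, bar4 may be knocked a few centimetres aside while the robot is not near it.
Once in a run the grip may slacken for a moment while it holds something.
It also fails if it takes over 210 s, if anything falls off the work surface, if the arm or the gripper's body presses on something with over 40 N, if the wrist force passes 120 N, or if a joint passes its speed limit or range.

## Robot

A 7-joint arm with a two-finger parallel gripper is mounted at the origin on the work surface. World frame = base frame: x ahead of the robot, y to its left, z up, the work surface at z = 0. Lengths are in m, angles in rad, forces in N, time in s.
With the tool pointing down it reaches from about 0.375 to 0.925 m from the base axis. Payload 3.1 kg.
Tool frame: the origin (TCP) lies midway between the tips of the shut fingers; the grasp point (between the pads) lies 19 mm behind it; z points along the fingers, y is the direction in which the jaws open and shut (so a half turn about z gives the same grasp; the last joint's range is limited). The gripper opens to 85 mm and grips with 20 to 120 N. Pads are 22 mm wide; open, the fingers measure 114 mm over their backs; the gripper's body (76 mm by 85 mm) begins 54 mm behind the grasp point. The pads swing forward as they close: fully open they stand 13 mm farther back than shut.
Start: joints at [1.163, 0.383, 0.044, 1.598, -0.018, 1.161, -0.05], TCP at [0.198, -0.619, 0.231] pointing down, gripper open.
Joint ranges: [-2.61, 2.61], [-0.41, 2.15], [-1.48, 1.57], [0, 2.5], [-1.57, 4.71], [0.05, 1.97], [-2.85, 2.85]. Speed limits (rad/s): [2.79, 2.79, 3.14, 3.14, 3.14, 3.14, 3.14].

## Interface

Orientations are given as a unit quaternion [x, y, z, w].
In Python, from station import * gives the robot as it stands.
- The arm moves only by the tool play_rows, never from a script. Its argument "moves" is a list of rows, each a list of 3 entries, a list of its own where there are three numbers: the shift along the world's x, y, z in units of 0.5 m (1.0 is 0.5 m), then the turn, a rotation vector about the world's x, y, z in units of 2 pi rad (1.0 is 2 pi rad), then the opening, from 0 (shut) to 1 (fully open). A call has 1 to 12 rows; each row is the pose to reach, as a shift and turn from the pose measured when the call began, turning the shorter way round; what a row does not reach only later rows make up. A row lasts 1/12 s, in which the tool goes at most 41.7 mm and 7.16 degrees, less where a joint would pass 70% of its speed; a pose out of reach is approached as far as the arm can. A call with a number of a shift or a turn outside -1 to 1 is refused whole. A call with a gripper value outside its range is refused whole. The fingers move at their own pace and stop on an object; "squeeze" is the grip in N (left out, the last holds). Time passes only in rows, so rows that repeat a pose let the fingers close. It gives the time, the measured TCP pose, the force and the opening at its end, in the units of the state.
- get_obs(): the state, without advancing time (a new reading comes with each control period).
- snapshot(name): name is "scene" or "top"; returns a dict with "image" (384x512x3 uint8, red, green, blue), "depth" (384x512 float32, m along the optical axis (not along the pixel's ray), 0 where there is no reading), "mtx" (3x3 intrinsics, pixels), "rvec" (rotation vector, rad) and "tvec" (3), from world to camera coordinates, as OpenCV has them. Camera axes: x right, y down, z forward; pixel columns grow to the right and rows downward; lengths in m; the calibration is good to about 2 mm. A picture is of the moment at which its call begins.
- close_job(): hands the job in, once; it reports no verdict.
Trained networks look in a picture, given as the dict that the camera call returned (one of the last four; its "shot" number tells which), for a name from the list of things; names that differ only in an ending like _2 or _b are one class to them, and where a whole thing is asked for, a point or a joint stands for the part that bears it (a point fixed in the world has none). Each returns a list of dicts, best first, with "conf" (0 to 1); they miss things now and then, are a little off and sometimes report something else, mostly with a low value. They report only what shows in the picture. A call takes as long as a camera call. They do not tell look-alikes from the thing itself.
- regions_of(thing, picture): "mask" (384x512 bool, what is visible of it).
- spot_point(thing, picture): "point" ([x, y, z] in m, in world coordinates, good to about 4 mm: a listed point, or the origin of a listed thing).
The state is a dict: "clock": time; "joint_positions": joint angles; "qd": joint speeds; "joint_efforts": joint torques, N m; "eef_pos": TCP position; "tool_rot": TCP orientation; "force": force on the tool from outside, world axes, zero at the start; "moment": the same for the moment, N m; "opening": finger opening in m.
Only numpy, scipy, OpenCV 4.12 (cv2) and the standard library are available. Lean on these libraries where they do the work, as an engineer would, in place of code of your own. Each camera call takes 0.05 s, during which the arm holds its last target.

## Working session

There is one attempt and no reset: what is moved stays moved. The work goes in short steps, Python scripts to look and compute and a tool call to move; the robot and the scene stay as the last step left them, time stands still between calls to the robot, and variables do not carry over. Pictures are saved under pics/ and viewed, and the job is handed in when it is done.

Besides the shell and the picture viewer there is one more tool, called after "Call:" by a JSON object that holds its "api" and its "payload". play_rows: Moves the arm, as the interface text tells. Shifts and turns lie within -1 to 1; 1 stands for 0.5 m of shift or 2 pi rad of turn. Its arguments: {"type":"object","properties":{"moves":{"type":"array","items":{"type":"array"}},"squeeze":{"type":"number"}},"required":["moves"]}

```bash
ls; mkdir -p pics
cat > h.py <<'E'
from station import *
import numpy as np, cv2
from scipy.spatial.transform import Rotation as R
def save(p,name,crop=None,scale=1):
    im=p["image"][:,:,::-1]
    if crop: x0,y0,x1,y1=crop; im=im[y0:y1,x0:x1]
    if scale!=1: im=cv2.resize(im,None,fx=scale,fy=scale,interpolation=cv2.INTER_CUBIC)
    cv2.imwrite("pics/"+name,im)
def cam(p):
    Rm,_=cv2.Rodrigues(np.array(p["rvec"],float)); return Rm,np.array(p["tvec"],float).ravel(),np.array(p["mtx"],float)
def ray(p,u,v,z):
    Rm,t,K=cam(p); d=Rm.T@np.linalg.inv(K)@np.array([u,v,1.]); c=-Rm.T@t
    return c+d*(z-c[2])/d[2]
def dep(p,u,v):
    Rm,t,K=cam(p); z=p["depth"][int(v),int(u)]
    return Rm.T@(np.linalg.inv(K)@np.array([u,v,1.])*z-t)
def cloud(p):
    Rm,t,K=cam(p); v,u=np.mgrid[:384,:512]; z=p["depth"]
    X=np.stack([u,v,np.ones_like(u)],-1).reshape(-1,3)@np.linalg.inv(K).T*z.reshape(-1,1)
    W=(X-t)@Rm; W[z.ravel()==0]=np.nan
    return W.reshape(384,512,3)
def proj(p,P):
    return cv2.projectPoints(np.array(P,float).reshape(-1,3),np.array(p["rvec"],float),np.array(p["tvec"],float),np.array(p["mtx"],float),None)[0].reshape(-1,2)
E
python3 - <<'E'
from h import *
o=get_obs(); print({k:np.round(v,3) for k,v in o.items()})
for n in ("scene","top"):
    p=snapshot(n); save(p,n+"0.png",scale=1.5)
    Rm,t,K=cam(p); print(n,-Rm.T@t,K.round(1).tolist(),Rm.round(2).tolist(), p.keys())
E
```

```text
pics
{'clock': np.float64(0.0), 'joint_positions': array([ 1.163,  0.384,  0.044,  1.6  , -0.018,  1.161, -0.05 ]), 'qd': array([ 0.   , -0.001, -0.   ,  0.001, -0.   , -0.001, -0.   ]), 'joint_efforts': array([-0.0000e+00, -4.3346e+01,  1.0240e+00, -2.4951e+01,  1.1000e-02,
        1.1000e-02, -0.0000e+00]), 'eef_pos': array([ 0.198, -0.618,  0.23 ]), 'tool_rot': array([ 0.988,  0.154, -0.   , -0.001]), 'force': array([ 0.311, -0.566,  0.533]), 'moment': array([-0.025, -0.066,  0.022]), 'opening': np.float64(0.086)}
scene [0.99086791 0.73926435 1.03620864] [[397.5, 0.0, 260.2], [0.0, 397.5, 190.3], [0.0, 0.0, 1.0]] [[-0.85, 0.52, -0.01], [0.4, 0.64, -0.66], [-0.34, -0.57, -0.75]] dict_keys(['image', 'depth', 'mtx', 'rvec', 'tvec', 'shot'])
top [ 0.18491255 -0.02658893  1.74390244] [[425.7, 0.0, 249.9], [0.0, 425.7, 193.2], [0.0, 0.0, 1.0]] [[0.08, -1.0, 0.0], [-0.98, -0.08, -0.2], [0.2, 0.01, -0.98]] dict_keys(['image', 'depth', 'mtx', 'rvec', 'tvec', 'shot'])
```

View pics/scene0.png

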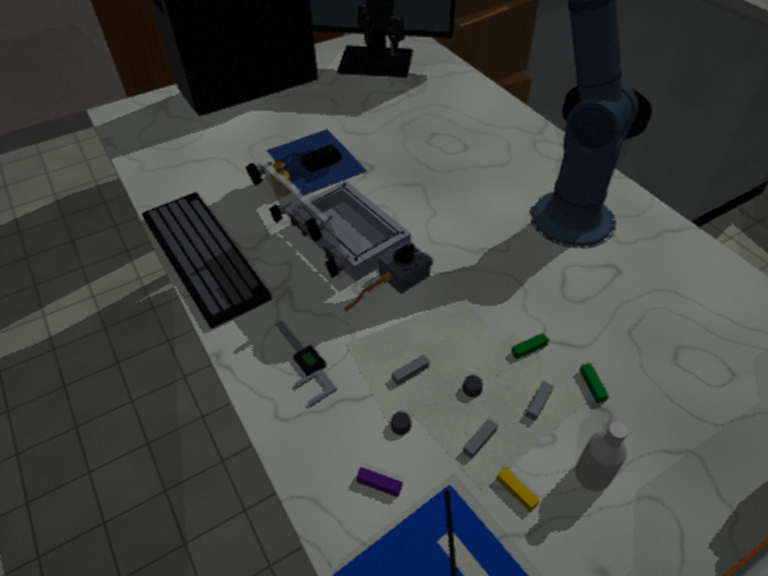

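View pics/top0.png

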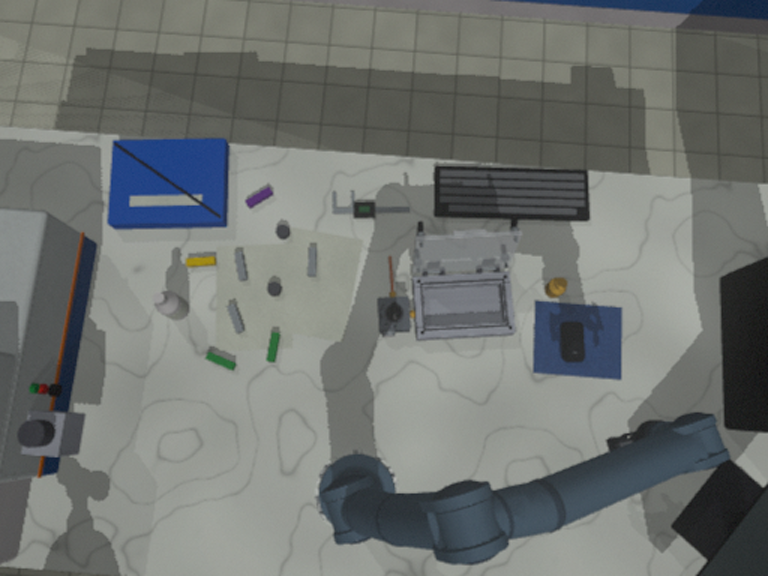

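The scene view (1.5x scale) shows three grey bars at (410,369), (540,400) and (480,437). Look-alikes are green (530,346), green (594,382), purple (379,481) and yellow (517,488), and the dark discs are at (472,385) and (400,423). I choose the three grey ones.

Run:
```python
from h import *
ps=snapshot("scene"); pt=snapshot("top")
save(ps,"crop_bars.png",(220,200,440,350),3.5)
save(pt,"crop_ch.png",(240,130,380,240),5)
for n in ["chamber","chamber_floor","lid_hinge","front_left_grip","rear_right_grip","front_right_grip","rear_left_grip","selector_grip","disc1","mouse","caliper","bottle","weight"]:
    for nm,p in (("s",ps),("t",pt)):
        print(n,nm,[(np.round(d["point"],3).tolist(),round(d["conf"],2)) for d in spot_point(n,p)][:4])
for nm,p in (("s",ps),("t",pt)):
    for n in ["bar1"]:
        print(nm,[(np.round(d["point"],3).tolist(),round(d["conf"],2)) for d in spot_point(n,p)])
        C=cloud(p)
        for d in regions_of(n,p):
            m=d["mask"]; v,u=np.nonzero(m); 
            W=C[m]; W=W[~np.isnan(W[:,0])]
            zt=np.median(W[W[:,2]>np.percentile(W[:,2],50)][:,2]); 
            top=W[W[:,2]>0.016]
            r=cv2.minAreaRect((top[:,:2]*1000).astype(np.float32)) if len(top)>5 else None
            print(nm,round(d["conf"],2),(u.mean().round(1),v.mean().round(1)),m.sum(),"z",zt.round(4),r, p["image"][m].mean(0).round())
```

```text
chamber s [([0.671, -0.349, 0.068], 0.72), ([0.518, -0.245, 0.004], 0.63)]
chamber t [([0.518, -0.248, 0.002], 0.95)]
chamber_floor s [([0.513, -0.245, 0.014], 0.69)]
chamber_floor t [([0.512, -0.247, 0.011], 0.77)]
lid_hinge s [([0.609, -0.233, 0.051], 0.94)]
lid_hinge t [([0.608, -0.235, 0.051], 0.97), ([0.774, 0.026, -0.0], 0.63)]
front_left_grip s [([0.671, -0.107, 0.202], 0.44)]
front_left_grip t [([0.67, -0.107, 0.204], 0.39), ([0.514, -0.247, 0.001], 0.24)]
rear_right_grip s [([0.669, -0.348, 0.067], 0.63), ([0.58, 0.376, 0.014], 0.16)]
rear_right_grip t [([0.513, -0.246, 0.01], 0.51)]
front_right_grip s [([0.635, -0.112, 0.066], 0.71), ([0.7, -0.339, 0.202], 0.59), ([0.448, 0.531, 0.005], 0.59)]
front_right_grip t [([0.702, -0.343, 0.202], 0.37)]
rear_left_grip s [([0.637, -0.111, 0.065], 0.62)]
rear_left_grip t [([0.577, 0.376, 0.014], 0.4)]
selector_grip s [([0.475, -0.062, 0.084], 0.68), ([0.447, 0.532, 0.003], 0.23)]
selector_grip t [([0.473, -0.058, 0.085], 0.54)]
disc1 s [([0.524, 0.276, -0.0], 0.72), ([0.608, 0.174, 0.012], 0.45), ([0.691, 0.266, 0.001], 0.43), ([0.64,
[... 2598 characters left out ...]
5 (np.float64(207.4), np.float64(174.2)) 111 z 0.0245 ((605.0060424804688, 176.98812866210938), (78.30579376220703, 21.393186569213867), 5.362008571624756) [111. 116. 117.]
t 0.46 (np.float64(171.7), np.float64(131.7)) 101 z 0.0237 ((779.7005004882812, 347.1424865722656), (23.77374267578125, 72.13957214355469), 36.93596649169922) [ 85.  59. 108.]
t 0.45 (np.float64(145.9), np.float64(240.3)) 61 z 0.0242 ((309.7664794921875, 394.76416015625), (67.76776123046875, 14.195917129516602), 68.89671325683594) [ 47. 105.  59.]
t 0.42 (np.float64(181.2), np.float64(232.1)) 82 z 0.0251 ((358.09124755859375, 260.10540771484375), (20.720975875854492, 69.60086822509766), 88.66259002685547) [ 51. 105.  61.]
```

View pics/crop_bars.png

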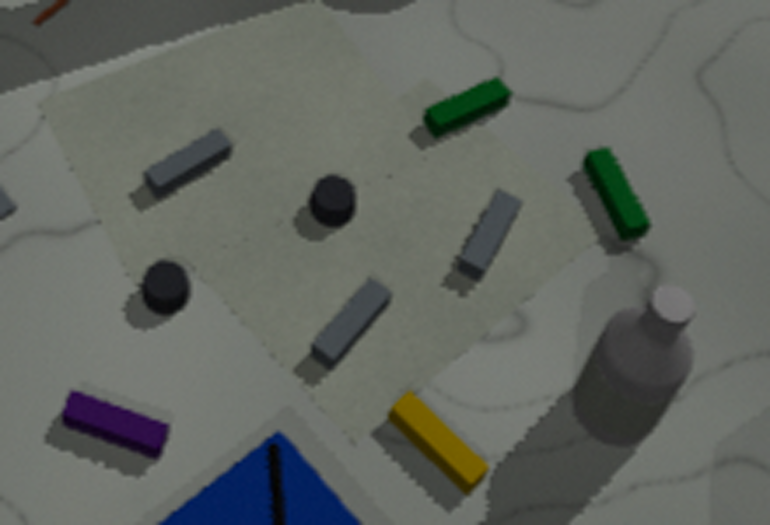

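View pics/crop_ch.png

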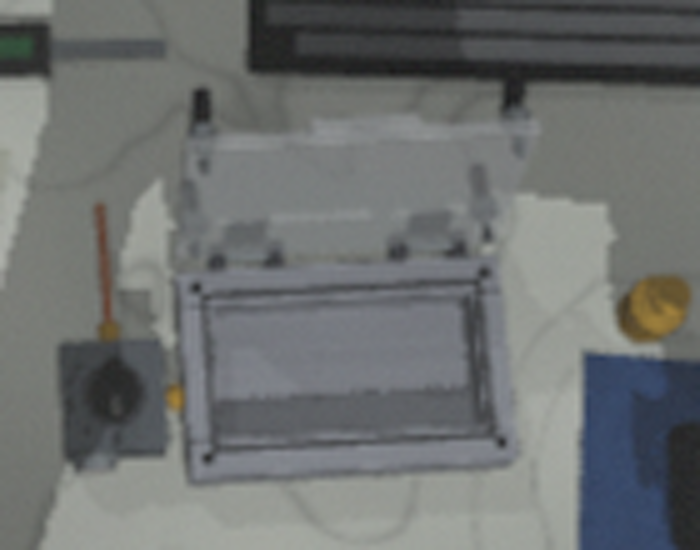

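The crop shows the three grey bars at (188,163), (350,322) and (490,234), separate from the coloured look-alikes. The chamber crop shows the rim holes at (196,288), (484,272), (208,457) and (502,441). Next I fit the chamber pose.

Run:
```python
from h import *
ps=snapshot("scene"); pt=snapshot("top")
cs=np.array([(196,288),(484,272),(208,457),(502,441)])/5+[240,130]-0.4
P=np.array([ray(pt,u,v,0.052) for u,v in cs]); print(P.round(4).tolist(), P.mean(0))
for a,b in ((0,2),(1,3),(1,0),(3,2)):
    d=P[a]-P[b]; print(np.linalg.norm(d).round(4), np.degrees(np.arctan2(d[1],d[0])).round(2))
from scipy.optimize import minimize
for nm,p in (("s",ps),("t",pt)):
    C=cloud(p).reshape(-1,3); C=C[~np.isnan(C[:,0])]
    m=(np.abs(C[:,2]-0.052)<0.006)&(C[:,0]>0.36)&(C[:,0]<0.62)&(C[:,1]>-0.42)&(C[:,1]<-0.1)
    Q=C[m]; print(nm,len(Q),Q[:,2].mean())
    # rim ring fit: count points inside ring
    def cost(q):
        c,s=np.cos(q[2]),np.sin(q[2]); d=Q[:,:2]-q[:2]; x=d[:,0]*c+d[:,1]*s; y=-d[:,0]*s+d[:,1]*c
        # outside distance
        ox=np.maximum(np.abs(x)-.085,0); oy=np.maximum(np.abs(y)-.132,0)
        inn=np.maximum(np.minimum(.055-np.abs(x),.107-np.abs(y)),0)
        return np.minimum(np.hypot(ox,oy)+inn,0.01).mean()*1e3
    best=min((minimize(cost,[.515+dx,-.246+dy,a],method="Nelder-Mead",options=dict(xatol=1e-5,fatol=1e-6,initial_simplex=np.array([.515+dx,-.246+dy,a])+np.array([[0,0,0],[.01,0,0],[0,.01,0],[0,0,.05]]))) for a in (-.12,-.05,0.05,.12) for dx in(-.004,.004) for dy in (-.004,.004)),key=lambda r:r.fun)
    print(best.x.round(4),best.fun)
```

```text
[[0.5661, -0.1213, 0.052], [0.5982, -0.3547, 0.052], [0.4286, -0.14, 0.052], [0.4603, -0.3744, 0.052]] [ 0.51330019 -0.24761462  0.052     ]
0.1388 7.72
0.1394 8.14
0.2356 -82.17
0.2366 -82.3
s 813 0.050380489077492
[ 0.5149 -0.2444  0.1331] 0.3865495419651914
t 1206 0.052117959804745796
[ 0.5123 -0.2447  0.1378] 0.49942527759229416
```

```bash
cat >> h.py <<'E'
def yaw(o=None):
    o=o or get_obs(); M=R.from_quat(o["tool_rot"]).as_matrix(); return np.arctan2(M[1,0],M[0,0]), np.degrees(np.arccos(np.clip(-M[2,2],-1,1)))
CH=np.array([.514,-.246]); CY=0.135
def ch(x,y):
    c,s=np.cos(CY),np.sin(CY); return CH+[c*x-s*y,s*x+c*y]
def plan(*T):
    """targets (x,y,z,yaw): prints shifts in units from the present pose"""
    o=get_obs(); p=np.array(o["eef_pos"]); M=R.from_quat(o["tool_rot"]); y0,tilt=yaw(o)
    print("t",round(float(o["clock"]),2),"pos",p.round(4),"yaw",round(y0,3),"tilt",tilt.round(2),"F",np.round(o["force"],1),"open",round(float(o["opening"]),4),"q",np.round(o["joint_positions"],2))
    pr=p;py=y0
    for t in T:
        Rt=R.from_euler("z",t[3])*R.from_euler("x",np.pi)
        rv=(Rt*M.inv()).as_rotvec()
        s=(np.array(t[:3])-p)/.5
        n=max(np.linalg.norm(np.array(t[:3])-pr)/.0417, abs(t[3]-py)/np.radians(7.16))
        print("  shift",s.round(4).tolist(),"turn",(rv/2/np.pi).round(4).tolist(),"rows",round(n,1)); pr=np.array(t[:3]);py=t[3]
E
python3 -c "
from h import *
plan((.38,-.30,.26,.08),(.48,.0,.24,.08))"
```

```text
t 1.8 pos [ 0.1982 -0.6191  0.2313] yaw 0.31 tilt 0.0 F [-0.4  0.6 -1. ] open 0.0855 q [ 1.16  0.38  0.04  1.6  -0.02  1.16 -0.05]
  shift [0.3636, 0.6381, 0.0575] turn [-0.0, 0.0, -0.0366] rows 8.8
  shift [0.5636, 1.2381, 0.0175] turn [-0.0, 0.0, -0.0366] rows 7.6
```

Call:
{"api": "play_rows", "payload": {"moves": [[[0.36, 0.64, 0.06], [0, 0, -0.0366], 1], [[0.36, 0.64, 0.06], [0, 0, -0.0366], 1], [[0.36, 0.64, 0.06], [0, 0, -0.0366], 1], [[0.36, 0.64, 0.06], [0, 0, -0.0366], 1], [[0.36, 0.64, 0.06], [0, 0, -0.0366], 1], [[0.36, 0.64, 0.06], [0, 0, -0.0366], 1], [[0.36, 0.64, 0.06], [0, 0, -0.0366], 1], [[0.36, 0.64, 0.06], [0, 0, -0.0366], 1], [[0.42, 0.8, 0.04], [0, 0, -0.0366], 1], [[0.48, 0.96, 0.04], [0, 0, -0.0366], 1], [[0.48, 0.96, 0.04], [0, 0, -0.0366], 1], [[0.48, 0.96, 0.04], [0, 0, -0.0366], 1]]}}

```text
clock: 2.8
eef_pos: [0.4242, -0.1733, 0.2528]
tool_rot: [0.999, 0.04, 0.0, 0.0]
force: [1.1, -0.1, 0.7]
opening: 0.0853
```

```bash
python3 -c "
from h import *
plan((.60,.178,.12,.08))"
```

```text
t 2.8 pos [ 0.4242 -0.1733  0.2528] yaw 0.08 tilt 0.07 F [ 1.1 -0.1  0.7] open 0.0853 q [ 0.6   0.01 -0.3   2.    0.    1.13 -1.19]
  shift [0.3517, 0.7026, -0.2655] turn [0.0001, 0.0002, 0.0001] rows 9.9
```

Call:
{"api": "play_rows", "payload": {"moves": [[[0.366, 0.703, -0.2], [0, 0, 0], 1], [[0.366, 0.703, -0.2], [0, 0, 0], 1], [[0.366, 0.703, -0.2], [0, 0, 0], 1], [[0.366, 0.703, -0.2], [0, 0, 0], 1], [[0.366, 0.703, -0.2], [0, 0, 0], 1], [[0.366, 0.703, -0.2], [0, 0, 0], 1], [[0.366, 0.703, -0.2], [0, 0, 0], 1], [[0.366, 0.703, -0.2], [0, 0, 0], 1], [[0.366, 0.703, -0.2], [0, 0, 0], 1], [[0.366, 0.703, -0.2], [0, 0, 0], 1], [[0.366, 0.703, -0.2], [0, 0, 0], 1]]}}

```text
clock: 3.72
eef_pos: [0.6069, 0.1883, 0.151]
tool_rot: [0.999, 0.045, 0.0, -0.004]
force: [-1.4, 1.1, 0.9]
opening: 0.0852
```

```bash
cat >> h.py <<'E'
def bars(p,lo=0.014,hi=0.034,zsurf=0):
    """grey bars: from detector masks + colour"""
    C=cloud(p); out=[]
    for d in regions_of("bar1",p):
        m=d["mask"]; c=p["image"][m].astype(float).mean(0)
        if c.max()-c.min()>20: continue
        W=C[m]; W=W[~np.isnan(W[:,0])]
        top=W[(W[:,2]>zsurf+lo)&(W[:,2]<zsurf+hi)]
        if len(top)<10: continue
        (a,b),(w,h),an=cv2.minAreaRect((top[:,:2]*1000).astype(np.float32))
        if w<h: an-=90; w,h=h,w
        if h>35 or w<50: continue
        out.append((round(d["conf"],2),round(a/1000,4),round(b/1000,4),round(w),round(h),"yaw",round(np.radians((an+90)%180-90),3),"z",np.median(top[:,2]).round(4)))
    return out
E
python3 -c "
from h import *
p=snapshot('scene'); print(*bars(p),sep='\n'); save(p,'a1.png',(170,150,440,350),2.8)
p=snapshot('top'); print(*bars(p),sep='\n')
plan((.607,.178,.004,.08))"
```

```text
(0.68, 0.5811, 0.3753, 80, 22, 'yaw', np.float64(0.292), 'z', np.float64(0.0202))
(0.57, 0.4341, 0.3724, 79, 20, 'yaw', np.float64(0.444), 'z', np.float64(0.0203))
(0.56, 0.6096, 0.1782, 79, 25, 'yaw', np.float64(0.066), 'z', np.float64(0.0199))
(0.63, 0.4298, 0.3713, 81, 22, 'yaw', np.float64(0.462), 'z', np.float64(0.0218))
t 3.92 pos [0.6072 0.1766 0.1527] yaw 0.078 tilt 0.14 F [-0.3 -0.1 -0.1] open 0.0855 q [ 0.05  0.48 -0.51  1.69  0.27  1.04 -2.04]
  shift [-0.0005, 0.0029, -0.2973] turn [0.0004, 0.0001, 0.0003] rows 3.6
```

View pics/a1.png

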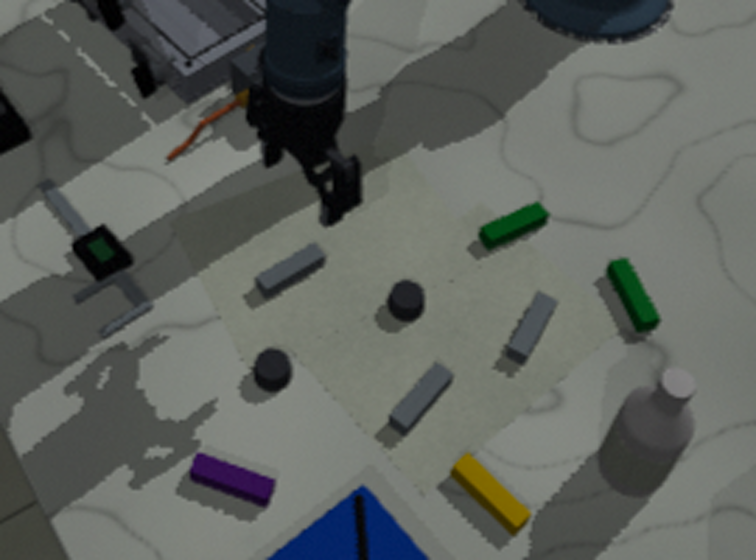

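Call:
{"api": "play_rows", "payload": {"moves": [[[0, 0.003, -0.2], [0, 0, 0], 0.8], [[0, 0.003, -0.29], [0, 0, 0], 0.8], [[0, 0.003, -0.296], [0, 0, 0], 0.8], [[0, 0.003, -0.296], [0, 0, 0], 0.8], [[0, 0.003, -0.296], [0, 0, 0], 0.8], [[0, 0.003, -0.296], [0, 0, 0], 0.8], [[0, 0.003, -0.296], [0, 0, 0], 0], [[0, 0.003, -0.296], [0, 0, 0], 0], [[0, 0.003, -0.296], [0, 0, 0], 0], [[0, 0.003, -0.296], [0, 0, 0], 0], [[0, 0.003, -0.296], [0, 0, 0], 0], [[0, 0.003, -0.296], [0, 0, 0], 0]], "squeeze": 80}}

```text
clock: 4.92
eef_pos: [0.6094, 0.1783, 0.0076]
tool_rot: [0.999, 0.039, 0.002, 0.001]
force: [-0.6, -1.0, 6.5]
opening: 0.0199
```

```bash
python3 -c "
from h import *
print(ch(0,-65),ch(0,-.065),ch(0,0),ch(0,.065))
plan((.607,.178,.2,.08))"
```

```text
[  9.26237022 -64.65458653] [ 0.52274837 -0.31040859] [ 0.514 -0.246] [ 0.50525163 -0.18159141]
t 4.92 pos [0.6094 0.1783 0.0076] yaw 0.078 tilt 0.31 F [-0.6 -1.   6.5] open 0.0199 q [-0.01  0.67 -0.44  1.75  0.38  0.8  -2.12]
  shift [-0.0049, -0.0006, 0.3848] turn [0.0003, 0.0008, 0.0004] rows 4.6
```

Call:
{"api": "play_rows", "payload": {"moves": [[[0, 0, 0.2], [0, 0, 0], 0], [[0, 0, 0.4], [0, 0, 0], 0], [[0, 0, 0.4], [0, 0, 0], 0], [[0, 0, 0.4], [0, 0, 0], 0], [[-0.22, -0.6, 0.38], [0, 0, 0.009], 0], [[-0.22, -0.6, 0.38], [0, 0, 0.009], 0], [[-0.22, -0.6, 0.38], [0, 0, 0.009], 0], [[-0.22, -0.6, 0.38], [0, 0, 0.009], 0], [[-0.22, -0.6, 0.38], [0, 0, 0.009], 0], [[-0.22, -0.6, 0.38], [0, 0, 0.009], 0], [[-0.22, -0.6, 0.38], [0, 0, 0.009], 0], [[-0.22, -0.6, 0.38], [0, 0, 0.009], 0]]}}

```text
clock: 5.92
eef_pos: [0.4964, -0.1264, 0.1975]
tool_rot: [0.998, 0.065, 0.001, 0.002]
force: [-0.1, -1.0, -3.7]
opening: 0.02
```

```bash
python3 -c "
from h import *
plan((.523,-.310,.13,.135),(.523,-.310,.018,.135))"
```

```text
t 5.92 pos [ 0.4964 -0.1264  0.1975] yaw 0.13 tilt 0.31 F [-0.1 -1.  -3.7] open 0.02 q [ 0.56  0.19 -0.43  1.94  0.1   1.03 -1.35]
  shift [0.0531, -0.3672, -0.1351] turn [0.0007, 0.0005, 0.0008] rows 4.7
  shift [0.0531, -0.3672, -0.3591] turn [0.0007, 0.0005, 0.0008] rows 2.7
```

Call:
{"api": "play_rows", "payload": {"moves": [[[0.053, -0.367, -0.12], [0, 0, 0.001], 0], [[0.053, -0.367, -0.12], [0, 0, 0.001], 0], [[0.053, -0.367, -0.12], [0, 0, 0.001], 0], [[0.053, -0.367, -0.12], [0, 0, 0.001], 0], [[0.053, -0.367, -0.12], [0, 0, 0.001], 0], [[0.053, -0.367, -0.12], [0, 0, 0.001], 0], [[0.053, -0.367, -0.12], [0, 0, 0.001], 0]]}}

```text
clock: 6.5
eef_pos: [0.5205, -0.3128, 0.1358]
tool_rot: [0.998, 0.065, -0.0, 0.002]
force: [-0.7, 0.3, -3.6]
opening: 0.0197
```

```bash
python3 -c "
from h import *
p=snapshot('scene'); save(p,'b1.png',(140,80,330,220),4)
plan((.523,-.310,.019,.135))"
```

```text
t 6.55 pos [ 0.5218 -0.3099  0.1366] yaw 0.134 tilt 0.16 F [-0.1  1.  -3.5] open 0.02 q [ 0.72  0.42 -0.32  1.77  0.16  0.97 -1.09]
  shift [0.0024, -0.0003, -0.2352] turn [0.0004, 0.0002, 0.0001] rows 2.8
```

View pics/b1.png

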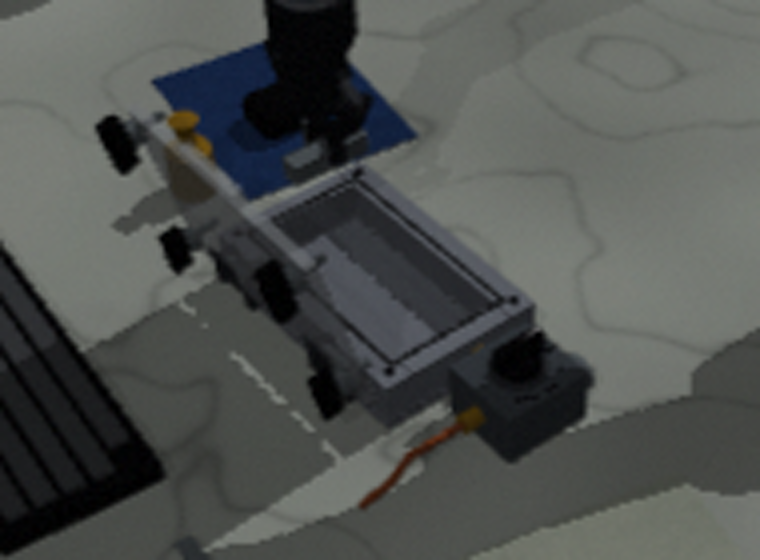

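The bar is held at (318,155) in the crop, above the chamber's right part. Next I lower and release it.

Call:
{"api": "play_rows", "payload": {"moves": [[[0.001, 0, -0.08], [0, 0, 0], 0], [[0.001, 0, -0.16], [0, 0, 0], 0], [[0.001, 0, -0.235], [0, 0, 0], 0], [[0.001, 0, -0.235], [0, 0, 0], 0], [[0.001, 0, -0.235], [0, 0, 0], 0], [[0.001, 0, -0.235], [0, 0, 0], 0.55], [[0.001, 0, -0.235], [0, 0, 0], 0.55], [[0.001, 0, -0.235], [0, 0, 0], 0.55], [[0.001, 0, -0.15], [0, 0, 0], 0.55], [[0.001, 0, 0.02], [0, 0, 0], 0.55], [[0.001, 0, 0.1], [0, 0, 0], 0.55], [[0.001, 0, 0.1], [0, 0, 0], 0.55]]}}

```text
clock: 7.55
eef_pos: [0.5226, -0.3096, 0.1891]
tool_rot: [0.998, 0.067, 0.001, 0.002]
force: [1.2, -0.7, 0.2]
opening: 0.0467
```

```bash
python3 -c "
from h import *
plan((.47,-.05,.22,.3),(.53,.2,.2,.3),(.578,.375,.12,.3))"
```

```text
t 7.55 pos [ 0.5226 -0.3096  0.1891] yaw 0.135 tilt 0.27 F [ 1.2 -0.7  0.2] open 0.0467 q [ 0.74  0.36 -0.33  1.73  0.13  1.06 -1.07]
  shift [-0.1052, 0.5192, 0.0618] turn [0.0005, 0.0006, 0.0263] rows 6.4
  shift [0.0148, 1.0192, 0.0218] turn [0.0005, 0.0006, 0.0263] rows 6.2
  shift [0.1108, 1.3692, -0.1382] turn [0.0005, 0.0006, 0.0263] rows 4.8
```

Call:
{"api": "play_rows", "payload": {"moves": [[[-0.105, 0.5, 0.06], [0, 0, 0.013], 0.9], [[-0.105, 0.5, 0.06], [0, 0, 0.026], 0.9], [[-0.105, 0.5, 0.06], [0, 0, 0.026], 0.9], [[-0.105, 0.5, 0.06], [0, 0, 0.026], 0.9], [[-0.105, 0.5, 0.06], [0, 0, 0.026], 0.9], [[-0.105, 0.5, 0.06], [0, 0, 0.026], 0.9], [[0.0, 1.0, 0.03], [0, 0, 0.026], 0.9], [[0.0, 1.0, 0.03], [0, 0, 0.026], 0.9], [[0.0, 1.0, 0.03], [0, 0, 0.026], 0.9], [[0.0, 1.0, 0.03], [0, 0, 0.026], 0.9], [[0.0, 1.0, 0.03], [0, 0, 0.026], 0.9], [[0.0, 1.0, 0.03], [0, 0, 0.026], 0.9]]}}

```text
clock: 8.55
eef_pos: [0.5206, 0.1798, 0.2066]
tool_rot: [0.989, 0.148, 0.003, 0.002]
force: [1.3, -0.4, 0.1]
opening: 0.0768
```

```bash
python3 -c "
from h import *
p=snapshot('scene'); print(*bars(p),sep='\n'); print(*bars(p,zsurf=.01),sep='\n'); save(p,'a2.png',(130,70,440,310),2.5)
p=snapshot('top'); print(*bars(p),sep='\n'); save(p,'t2.png',(100,130,380,250),2.8)
plan((.578,.375,.1,.29),(.578,.375,.005,.29))"
```

```text
(0.79, 0.5814, 0.3758, 79, 22, 'yaw', np.float64(0.31), 'z', np.float64(0.0203))
(0.47, 0.4339, 0.3718, 80, 22, 'yaw', np.float64(0.45), 'z', np.float64(0.0198))
(0.41, 0.5151, -0.3047, 66, 27, 'yaw', np.float64(0.234), 'z', np.float64(0.028))
(0.41, 0.5153, -0.3055, 65, 26, 'yaw', np.float64(0.164), 'z', np.float64(0.0299))
(0.55, 0.5774, 0.3758, 81, 23, 'yaw', np.float64(0.266), 'z', np.float64(0.0219))
(0.54, 0.5187, -0.3054, 79, 23, 'yaw', np.float64(0.131), 'z', np.float64(0.0299))
(0.51, 0.4302, 0.3712, 80, 23, 'yaw', np.float64(0.437), 'z', np.float64(0.0218))
t 8.8 pos [0.5202 0.1776 0.2057] yaw 0.299 tilt 0.37 F [ 0.4 -0.4 -0. ] open 0.0767 q [ 0.18  0.29 -0.68  1.84  0.21  1.08 -1.85]
  shift [0.1157, 0.3947, -0.2114] turn [0.0006, 0.0008, -0.0015] rows 5.5
  shift [0.1157, 0.3947, -0.4014] turn [0.0006, 0.0008, -0.0015] rows 2.3
```

View pics/a2.png

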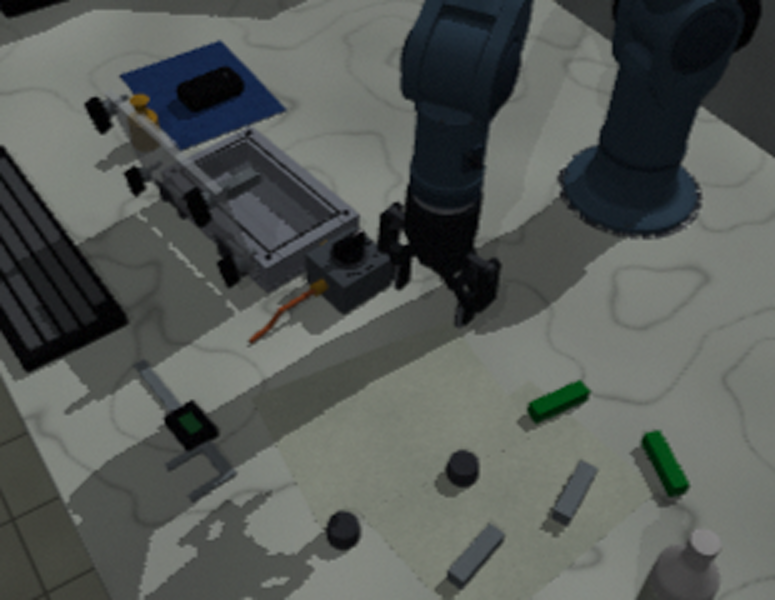

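The first bar lies in the chamber, seen at (235,182) in the crop. Bars B (475,555) and C (574,492) have not moved.

Call:
{"api": "play_rows", "payload": {"moves": [[[0.117, 0.397, -0.2], [0, 0, -0.001], 0.85], [[0.117, 0.397, -0.2], [0, 0, -0.001], 0.85], [[0.117, 0.397, -0.2], [0, 0, -0.001], 0.85], [[0.117, 0.397, -0.2], [0, 0, -0.001], 0.85], [[0.117, 0.397, -0.2], [0, 0, -0.001], 0.85], [[0.117, 0.397, -0.2], [0, 0, -0.001], 0.85], [[0.117, 0.397, -0.2], [0, 0, -0.001], 0.85], [[0.117, 0.397, -0.3], [0, 0, -0.001], 0.85], [[0.117, 0.397, -0.37], [0, 0, -0.001], 0.85], [[0.117, 0.397, -0.4], [0, 0, -0.001], 0.85], [[0.117, 0.397, -0.4], [0, 0, -0.001], 0.85]]}}

```text
clock: 9.72
eef_pos: [0.5763, 0.3691, 0.0002]
tool_rot: [0.99, 0.144, -0.002, 0.006]
force: [-0.3, 0.1, -0.7]
opening: 0.0725
```

Call:
{"api": "play_rows", "payload": {"moves": [[[0, 0, 0], [0, 0, 0], 0.85], [[0, 0, 0], [0, 0, 0], 0], [[0, 0, 0], [0, 0, 0], 0], [[0, 0, 0], [0, 0, 0], 0], [[0, 0, 0], [0, 0, 0], 0], [[0, 0, 0], [0, 0, 0], 0], [[0, 0, 0], [0, 0, 0], 0]]}}

```text
clock: 10.3
eef_pos: [0.5775, 0.3711, 0.003]
tool_rot: [0.989, 0.145, -0.001, 0.005]
force: [-0.3, -0.6, 6.5]
opening: 0.02
```

```bash
python3 -c "
from h import *
plan((.578,.375,.2,.29),(.44,-.10,.2,.135),(.514,-.246,.13,.135))"
```

```text
t 10.3 pos [0.5775 0.3711 0.003 ] yaw 0.29 tilt 0.58 F [-0.3 -0.6  6.5] open 0.02 q [-0.24  0.78 -0.56  1.6   0.5   0.91 -2.26]
  shift [0.001, 0.0077, 0.394] turn [0.0016, 0.0, -0.0] rows 4.7
  shift [-0.275, -0.9423, 0.394] turn [0.0016, -0.0001, -0.0247] rows 11.9
  shift [-0.127, -1.2343, 0.254] turn [0.0016, -0.0001, -0.0247] rows 4.3
```

Call:
{"api": "play_rows", "payload": {"moves": [[[0, 0, 0.2], [0, 0, 0], 0], [[0, 0, 0.4], [0, 0, 0], 0], [[0, 0, 0.4], [0, 0, 0], 0], [[0, 0, 0.4], [0, 0, 0], 0], [[-0.275, -0.9, 0.4], [0.0016, 0, -0.012], 0], [[-0.275, -0.9, 0.4], [0.0016, 0, -0.0247], 0], [[-0.275, -0.9, 0.4], [0.0016, 0, -0.0247], 0], [[-0.275, -0.9, 0.4], [0.0016, 0, -0.0247], 0], [[-0.275, -0.9, 0.4], [0.0016, 0, -0.0247], 0], [[-0.275, -0.9, 0.4], [0.0016, 0, -0.0247], 0], [[-0.275, -0.9, 0.4], [0.0016, 0, -0.0247], 0], [[-0.275, -0.9, 0.4], [0.0016, 0, -0.0247], 0]]}}

```text
clock: 11.3
eef_pos: [0.4781, 0.051, 0.1917]
tool_rot: [0.998, 0.068, -0.001, 0.0]
force: [1.2, -0.2, -3.9]
opening: 0.0203
```

```bash
python3 -c "
from h import *
plan((.46,-.10,.19,.135),(.514,-.246,.12,.135))"
```

```text
t 11.3 pos [0.4781 0.051  0.1917] yaw 0.135 tilt 0.14 F [ 1.2 -0.2 -3.9] open 0.0203 q [ 0.39  0.15 -0.62  2.01  0.11  1.01 -1.72]
  shift [-0.0362, -0.3021, -0.0035] turn [0.0001, -0.0004, -0.0001] rows 3.6
  shift [0.0718, -0.5941, -0.1435] turn [0.0001, -0.0004, -0.0001] rows 4.1
```

Call:
{"api": "play_rows", "payload": {"moves": [[[-0.02, -0.3, 0], [0, 0, 0], 0], [[-0.02, -0.3, 0], [0, 0, 0], 0], [[-0.02, -0.3, 0], [0, 0, 0], 0], [[-0.02, -0.3, 0], [0, 0, 0], 0], [[0.072, -0.594, -0.13], [0, 0, 0], 0], [[0.072, -0.594, -0.13], [0, 0, 0], 0], [[0.072, -0.594, -0.13], [0, 0, 0], 0], [[0.072, -0.594, -0.13], [0, 0, 0], 0], [[0.072, -0.594, -0.13], [0, 0, 0], 0], [[0.072, -0.594, -0.13], [0, 0, 0], 0]]}}

```text
clock: 12.13
eef_pos: [0.5114, -0.249, 0.1238]
tool_rot: [0.998, 0.065, -0.004, -0.001]
force: [-0.3, 0.2, -3.6]
opening: 0.0202
```

```bash
python3 -c "
from h import *
p=snapshot('scene'); save(p,'b2.png',(140,80,330,220),4)
plan((.514,-.246,.015,.135))"
```

```text
t 12.18 pos [ 0.5125 -0.2462  0.1249] yaw 0.133 tilt 0.34 F [-0.1  0.9 -1.7] open 0.0201 q [ 0.7   0.38 -0.38  1.87  0.18  0.93 -1.2 ]
  shift [0.003, 0.0004, -0.2199] turn [-0.0002, -0.0009, 0.0003] rows 2.6
```

View pics/b2.png

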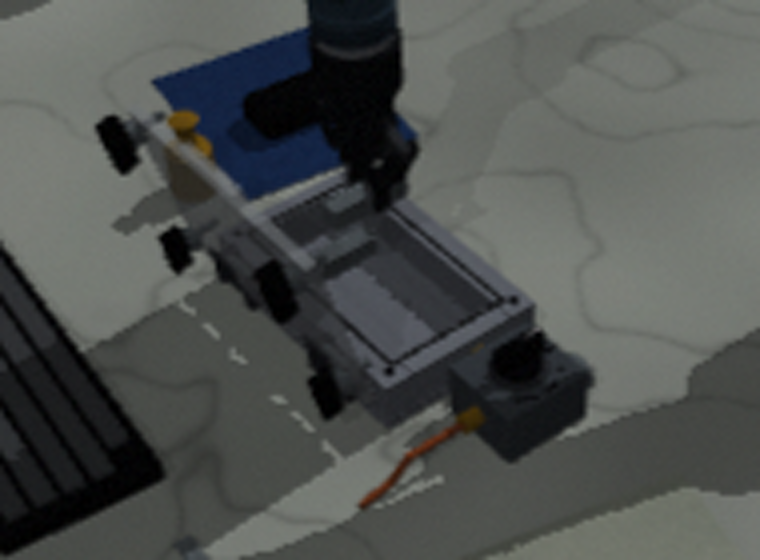

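The bar in the jaws is at (350,197) and the first bar is in the chamber at (340,247). Lower it.

Call:
{"api": "play_rows", "payload": {"moves": [[[0.003, 0, -0.08], [0, 0, 0], 0], [[0.003, 0, -0.16], [0, 0, 0], 0], [[0.003, 0, -0.218], [0, 0, 0], 0], [[0.003, 0, -0.218], [0, 0, 0], 0], [[0.003, 0, -0.218], [0, 0, 0], 0], [[0.003, 0, -0.218], [0, 0, 0], 0.5], [[0.003, 0, -0.218], [0, 0, 0], 0.5], [[0.003, 0, -0.218], [0, 0, 0], 0.5], [[0.003, 0, -0.13], [0, 0, 0], 0.5], [[0.003, 0, 0.04], [0, 0, 0], 0.5], [[0.003, 0, 0.14], [0, 0, 0], 0.5], [[0.003, 0, 0.14], [0, 0, 0], 0.5]]}}

```text
clock: 13.18
eef_pos: [0.5141, -0.246, 0.1857]
tool_rot: [0.998, 0.067, -0.002, -0.0]
force: [1.1, -1.5, -0.1]
opening: 0.0427
```

```bash
python3 -c "
from h import *
plan((.45,.0,.22,.3),(.44,.25,.2,.45),(.432,.372,.12,.45))"
```

```text
t 13.18 pos [ 0.5141 -0.246   0.1857] yaw 0.134 tilt 0.25 F [ 1.1 -1.5 -0.1] open 0.0427 q [ 0.72  0.31 -0.4   1.82  0.14  1.04 -1.18]
  shift [-0.1283, 0.4919, 0.0687] turn [-0.0001, -0.0007, 0.0265] rows 6.2
  shift [-0.1483, 0.9919, 0.0287] turn [-0.0, -0.0007, 0.0504] rows 6.0
  shift [-0.1643, 1.2359, -0.1313] turn [-0.0, -0.0007, 0.0504] rows 3.5
```

Call:
{"api": "play_rows", "payload": {"moves": [[[-0.128, 0.49, 0.07], [0, 0, 0.015], 0.9], [[-0.128, 0.49, 0.07], [0, 0, 0.03], 0.9], [[-0.128, 0.49, 0.07], [0, 0, 0.045], 0.9], [[-0.128, 0.49, 0.07], [0, 0, 0.05], 0.9], [[-0.128, 0.49, 0.07], [0, 0, 0.05], 0.9], [[-0.128, 0.49, 0.07], [0, 0, 0.05], 0.9], [[-0.148, 0.99, 0.03], [0, 0, 0.05], 0.9], [[-0.148, 0.99, 0.03], [0, 0, 0.05], 0.9], [[-0.148, 0.99, 0.03], [0, 0, 0.05], 0.9], [[-0.148, 0.99, 0.03], [0, 0, 0.05], 0.9], [[-0.148, 0.99, 0.03], [0, 0, 0.05], 0.9], [[-0.148, 0.99, 0.03], [0, 0, 0.05], 0.9]]}}

```text
clock: 14.18
eef_pos: [0.4406, 0.2441, 0.2027]
tool_rot: [0.975, 0.222, -0.0, 0.0]
force: [1.2, 0.1, 0.2]
opening: 0.0766
```

```bash
python3 -c "
from h import *
p=snapshot('scene'); print(*bars(p),sep='\n'); save(p,'a3.png',(130,70,440,310),2.5)
p=snapshot('top'); print(*bars(p),sep='\n'); save(p,'t3.png',(100,130,380,250),2.8)
plan((.432,.372,.1,.45),(.432,.372,.005,.45))"
```

```text
(0.65, 0.4328, 0.3709, 82, 22, 'yaw', np.float64(0.437), 'z', np.float64(0.02))
(0.53, 0.5134, -0.3039, 60, 25, 'yaw', np.float64(0.178), 'z', np.float64(0.0286))
(0.51, 0.519, -0.2421, 79, 28, 'yaw', np.float64(0.131), 'z', np.float64(0.0286))
(0.44, 0.5162, -0.242, 80, 24, 'yaw', np.float64(0.115), 'z', np.float64(0.0297))
(0.4, 0.426, 0.3697, 74, 23, 'yaw', np.float64(0.456), 'z', np.float64(0.0223))
t 14.38 pos [0.44   0.2442 0.2022] yaw 0.452 tilt 0.15 F [-0.5 -1.1  0.1] open 0.0769 q [ 0.17  0.23 -0.84  1.94  0.19  1.06 -1.87]
  shift [-0.0159, 0.2556, -0.2045] turn [0.0, -0.0004, -0.0004] rows 3.9
  shift [-0.0159, 0.2556, -0.3945] turn [0.0, -0.0004, -0.0004] rows 2.3
```

View pics/a3.png

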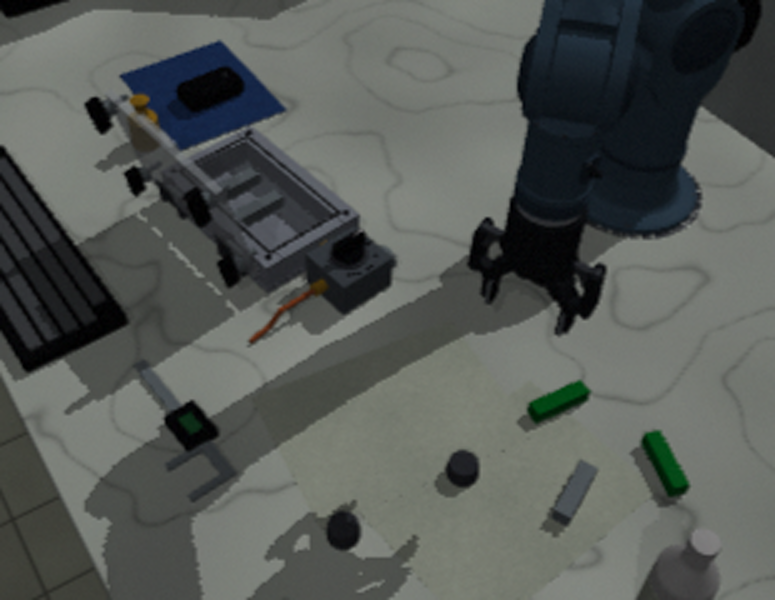

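View pics/t3.png

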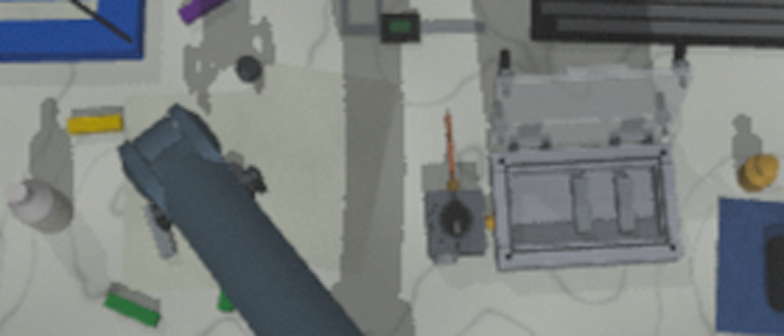

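Two bars now lie in the chamber, at (582,203) and (626,203) in the top crop. Bar C is unmoved at (575,492) in the scene crop.

Call:
{"api": "play_rows", "payload": {"moves": [[[-0.016, 0.256, -0.19], [0, 0, 0], 0.85], [[-0.016, 0.256, -0.19], [0, 0, 0], 0.85], [[-0.016, 0.256, -0.19], [0, 0, 0], 0.85], [[-0.016, 0.256, -0.19], [0, 0, 0], 0.85], [[-0.016, 0.256, -0.19], [0, 0, 0], 0.85], [[-0.016, 0.256, -0.28], [0, 0, 0], 0.85], [[-0.016, 0.256, -0.36], [0, 0, 0], 0.85], [[-0.016, 0.256, -0.394], [0, 0, 0], 0.85], [[-0.016, 0.256, -0.394], [0, 0, 0], 0.85], [[-0.016, 0.256, -0.394], [0, 0, 0], 0.85], [[-0.016, 0.256, -0.394], [0, 0, 0], 0.3], [[-0.016, 0.256, -0.394], [0, 0, 0], 0]]}}

```text
clock: 15.38
eef_pos: [0.4342, 0.3731, 0.008]
tool_rot: [0.975, 0.224, 0.001, -0.001]
force: [0.2, 0.2, 0.9]
opening: 0.0496
```

Call:
{"api": "play_rows", "payload": {"moves": [[[0, 0, 0], [0, 0, 0], 0], [[0, 0, 0], [0, 0, 0], 0], [[0, 0, 0], [0, 0, 0], 0], [[0, 0, 0], [0, 0, 0], 0], [[0, 0, 0], [0, 0, 0], 0]]}}

```text
clock: 15.8
eef_pos: [0.4362, 0.374, 0.0105]
tool_rot: [0.975, 0.223, 0.003, -0.001]
force: [-0.6, -2.9, 7.2]
opening: 0.0195
```

```bash
python3 -c "
from h import *
plan((.432,.372,.2,.45),(.46,-.0,.2,.135),(.505,-.182,.13,.135))"
```

```text
t 15.8 pos [0.4362 0.374  0.0105] yaw 0.451 tilt 0.39 F [-0.6 -2.9  7.2] open 0.0195 q [-0.23  0.64 -0.68  1.89  0.56  0.79 -2.33]
  shift [-0.0083, -0.004, 0.379] turn [-0.0006, 0.0009, -0.0001] rows 4.5
  shift [0.0477, -0.748, 0.379] turn [-0.0005, 0.001, -0.0502] rows 8.9
  shift [0.1377, -1.112, 0.239] turn [-0.0005, 0.001, -0.0502] rows 4.8
```

Call:
{"api": "play_rows", "payload": {"moves": [[[0, 0, 0.2], [0, 0, 0], 0], [[0, 0, 0.38], [0, 0, 0], 0], [[0, 0, 0.38], [0, 0, 0], 0], [[0.06, -0.75, 0.38], [0, 0, -0.015], 0], [[0.06, -0.75, 0.38], [0, 0, -0.03], 0], [[0.06, -0.75, 0.38], [0, 0, -0.045], 0], [[0.06, -0.75, 0.38], [0, 0, -0.05], 0], [[0.06, -0.75, 0.38], [0, 0, -0.05], 0], [[0.06, -0.75, 0.38], [0, 0, -0.05], 0], [[0.06, -0.75, 0.38], [0, 0, -0.05], 0], [[0.06, -0.75, 0.38], [0, 0, -0.05], 0], [[0.06, -0.75, 0.38], [0, 0, -0.05], 0]]}}

```text
clock: 16.8
eef_pos: [0.4646, 0.0041, 0.1998]
tool_rot: [0.998, 0.069, 0.003, -0.0]
force: [0.9, -0.1, -2.7]
opening: 0.0199
```

```bash
python3 -c "
from h import *
plan((.505,-.182,.14,.135))"
```

```text
t 16.8 pos [0.4646 0.0041 0.1998] yaw 0.137 tilt 0.39 F [ 0.9 -0.1 -2.7] open 0.0199 q [ 0.52  0.1  -0.64  2.04  0.07  1.01 -1.59]
  shift [0.0807, -0.3722, -0.1196] turn [-0.0002, 0.0011, -0.0004] rows 4.8
```

Call:
{"api": "play_rows", "payload": {"moves": [[[0.081, -0.372, -0.11], [0, 0, 0], 0], [[0.081, -0.372, -0.11], [0, 0, 0], 0], [[0.081, -0.372, -0.11], [0, 0, 0], 0], [[0.081, -0.372, -0.11], [0, 0, 0], 0], [[0.081, -0.372, -0.11], [0, 0, 0], 0], [[0.081, -0.372, -0.11], [0, 0, 0], 0], [[0.081, -0.372, -0.11], [0, 0, 0], 0]]}}

```text
clock: 17.38
eef_pos: [0.5038, -0.1845, 0.1437]
tool_rot: [0.998, 0.066, 0.002, -0.001]
force: [0.3, 1.2, -2.3]
opening: 0.0197
```

```bash
python3 -c "
from h import *
p=snapshot('scene'); save(p,'b3.png',(140,80,330,220),4)
plan((.505,-.182,.0215,.135))"
```

```text
t 17.43 pos [ 0.5044 -0.182   0.1442] yaw 0.136 tilt 0.34 F [ 0.4  1.3 -2.9] open 0.0195 q [ 0.7   0.31 -0.49  1.93  0.17  0.94 -1.31]
  shift [0.0013, -0.0, -0.2455] turn [-0.0004, 0.0009, -0.0001] rows 2.9
```

View pics/b3.png

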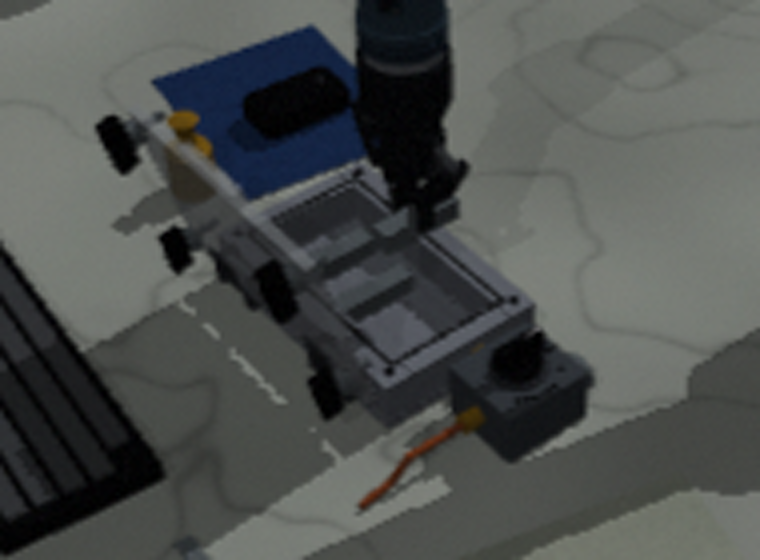

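Call:
{"api": "play_rows", "payload": {"moves": [[[0.008, 0, -0.08], [0, 0, 0], 0], [[0.008, 0, -0.16], [0, 0, 0], 0], [[0.008, 0, -0.243], [0, 0, 0], 0], [[0.008, 0, -0.243], [0, 0, 0], 0], [[0.008, 0, -0.243], [0, 0, 0], 0], [[0.008, 0, -0.243], [0, 0, 0], 0.5], [[0.008, 0, -0.243], [0, 0, 0], 0.5], [[0.008, 0, -0.243], [0, 0, 0], 0.5], [[0.008, 0, -0.15], [0, 0, 0], 0.5], [[0.008, 0, 0.02], [0, 0, 0], 0.5], [[0.008, 0, 0.14], [0, 0, 0], 0.5], [[0.008, 0, 0.14], [0, 0, 0], 0.5]]}}

```text
clock: 18.43
eef_pos: [0.5085, -0.1816, 0.193]
tool_rot: [0.998, 0.068, 0.004, -0.0]
force: [1.3, -0.3, -0.2]
opening: 0.0424
```

```bash
python3 -c "
from h import *
plan()"
```

```text
t 18.43 pos [ 0.5085 -0.1816  0.193 ] yaw 0.136 tilt 0.44 F [ 1.3 -0.3 -0.2] open 0.0424 q [ 0.72  0.25 -0.51  1.88  0.14  1.03 -1.28]
```

```bash
python3 -c "
from h import *
p=snapshot('scene'); print(*bars(p),sep='\n'); 
p=snapshot('top'); save(p,'t4.png',(220,120,400,240),4)
plan((.505,-.182,.33,.135),(*ch(.180,0),.33,.135),(*ch(.180,0),.205,.135))"
```

```text
(0.46, 0.513, -0.3068, 62, 28, 'yaw', np.float64(0.197), 'z', np.float64(0.0285))
(0.42, 0.5188, -0.2411, 77, 28, 'yaw', np.float64(0.193), 'z', np.float64(0.0285))
t 18.58 pos [ 0.5126 -0.1829  0.1963] yaw 0.136 tilt 1.03 F [-1.3 -0.6 -0.5] open 0.0426 q [ 0.72  0.25 -0.51  1.88  0.14  1.03 -1.28]
  shift [-0.0152, 0.0018, 0.2674] turn [0.0005, 0.0028, -0.0001] rows 3.2
  shift [0.3595, -0.0778, 0.2674] turn [0.0005, 0.0028, -0.0001] rows 4.6
  shift [0.3595, -0.0778, 0.0174] turn [0.0005, 0.0028, -0.0001] rows 3.0
```

View pics/t4.png

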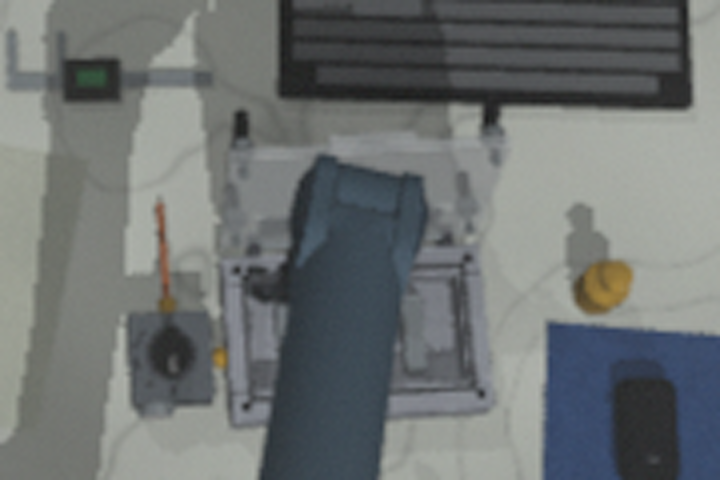

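```bash
python3 -c "
from h import *
for i in range(3): plan(); print(np.round(get_obs()['joint_positions'],4)); snapshot('top')
"
```

```text
t 18.58 pos [ 0.5126 -0.1829  0.1963] yaw 0.136 tilt 1.03 F [-1.3 -0.6 -0.5] open 0.0426 q [ 0.72  0.25 -0.51  1.88  0.14  1.03 -1.28]
[ 0.719   0.2514 -0.5105  1.8803  0.1418  1.0271 -1.2845]
t 18.63 pos [ 0.5102 -0.1825  0.1932] yaw 0.136 tilt 0.68 F [-0.4  0.2 -0.3] open 0.0424 q [ 0.72  0.25 -0.51  1.88  0.14  1.03 -1.28]
[ 0.7187  0.2543 -0.5095  1.884   0.1422  1.0271 -1.2847]
t 18.68 pos [ 0.5085 -0.1821  0.1909] yaw 0.136 tilt 0.43 F [-0.1  0.2 -1. ] open 0.0424 q [ 0.72  0.26 -0.51  1.89  0.14  1.03 -1.28]
[ 0.7184  0.2566 -0.5089  1.8865  0.1423  1.0271 -1.2847]
```

The arm was only settling after the last move. All three bars lie in the cavity, seen at (265,310), (350,320) and (415,330). Now the lid.

Call:
{"api": "play_rows", "payload": {"moves": [[[-0.01, 0, 0.28], [0, 0, 0], 0], [[-0.01, 0, 0.28], [0, 0, 0], 0], [[-0.01, 0, 0.28], [0, 0, 0], 0], [[-0.01, 0, 0.28], [0, 0, 0], 0], [[0.37, -0.078, 0.29], [0, 0, 0], 0], [[0.37, -0.078, 0.29], [0, 0, 0], 0], [[0.37, -0.078, 0.29], [0, 0, 0], 0], [[0.37, -0.078, 0.29], [0, 0, 0], 0], [[0.37, -0.078, 0.29], [0, 0, 0], 0], [[0.37, -0.078, 0.29], [0, 0, 0], 0], [[0.37, -0.078, 0.29], [0, 0, 0], 0], [[0.37, -0.078, 0.29], [0, 0, 0], 0]]}}

```text
clock: 19.73
eef_pos: [0.6915, -0.2203, 0.332]
tool_rot: [0.998, 0.068, 0.0, -0.002]
force: [0.1, 0.7, -0.3]
opening: 0.0001
```

```bash
python3 -c "
from h import *
p=snapshot('scene'); save(p,'l1.png',(120,20,340,200),3.4)
p=snapshot('top'); print(*bars(p,zsurf=.01),sep='\n')
plan((*ch(.180,0),.205,.135))"
```

```text
(0.42, 0.5025, -0.1782, 80, 22, 'yaw', np.float64(0.126), 'z', np.float64(0.0312))
t 19.88 pos [ 0.6914 -0.2208  0.3347] yaw 0.135 tilt 0.25 F [-0.7  0.3  0.8] open -0.0002 q [ 0.57  0.52 -0.5   1.24  0.24  1.44 -1.33]
  shift [0.0019, -0.0019, -0.2595] turn [-0.0002, 0.0007, -0.0001] rows 3.1
```

View pics/l1.png

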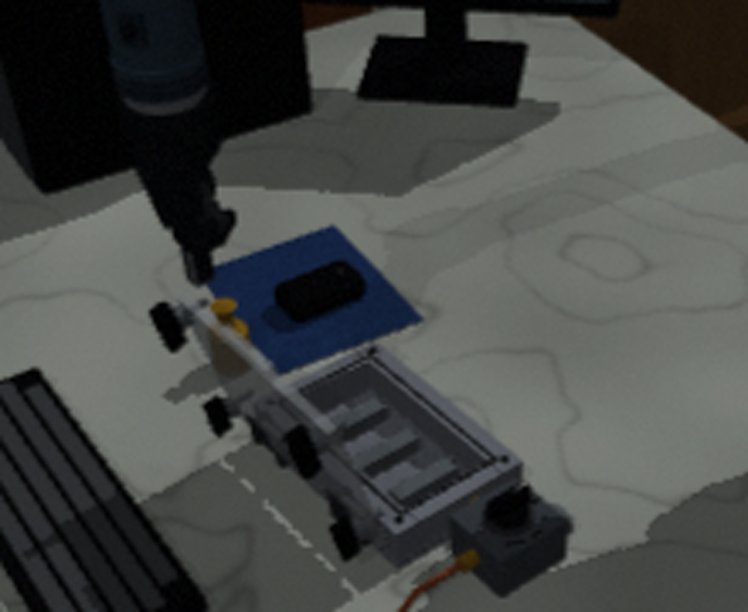

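All three bars are in the chamber at (360,415), (385,440) and (425,475). I check the tab's position against the finger before descending.

```bash
python3 -c "
from h import *
for n in ('scene','top'):
    p=snapshot(n); C=cloud(p).reshape(-1,3); C=C[~np.isnan(C[:,0])]
    d=C[:,:2]-CH; c,s=np.cos(CY),np.sin(CY); x=d[:,0]*c+d[:,1]*s; y=-d[:,0]*s+d[:,1]*c; z=C[:,2]
    for lo,hi in ((-.13,-.05),(-.05,.05),(.05,.13)):
      for zz in (.1,.15,.19,.21,.225,.235,.245,.255,.27):
        m=(y>lo)&(y<hi)&(abs(z-zz)<.006)&(x>.05)&(x<.3)
        if m.sum(): print(n,lo,zz,m.sum(),x[m].min().round(3),np.median(x[m]).round(3),x[m].max().round(3))
for dd in ['front_left_grip','rear_left_grip','front_right_grip']:
    print(dd,[(np.round(q['point'],3),q['conf']) for q in spot_point(dd,p)][:2])
"
```

```text
scene -0.13 0.1 18 0.117 0.121 0.145
scene -0.13 0.15 13 0.129 0.131 0.134
scene -0.13 0.19 31 0.14 0.154 0.177
scene -0.13 0.21 50 0.123 0.154 0.18
scene -0.13 0.225 86 0.13 0.147 0.186
scene -0.13 0.235 14 0.164 0.171 0.186
scene -0.05 0.1 10 0.118 0.12 0.121
scene -0.05 0.15 16 0.13 0.131 0.134
scene -0.05 0.19 23 0.139 0.141 0.143
scene -0.05 0.21 24 0.144 0.146 0.147
scene -0.05 0.225 35 0.137 0.148 0.151
scene -0.05 0.235 63 0.139 0.15 0.154
scene -0.05 0.245 56 0.141 0.147 0.154
scene 0.05 0.1 28 0.117 0.121 0.147
scene 0.05 0.15 12 0.121 0.131 0.133
scene 0.05 0.19 34 0.129 0.16 0.176
scene 0.05 0.21 56 0.125 0.155 0.182
scene 0.05 0.225 104 0.128 0.146 0.185
scene 0.05 0.235 16 0.167 0.173 0.182
top -0.13 0.1 2 0.101 0.103 0.105
top -0.13 0.15 6 0.115 0.117 0.119
top -0.13 0.19 4 0.123 0.124 0.127
top -0.13 0.21 13 0.12 0.132 0.159
top -0.13 0.225 35 0.122 0.14 0.168
top -0.13 0.235 12 0.134 0.165 0.18
top -0.05 0.1 17 0.1 0.104 0.11
top -0.05 0.15 19 0.113 0.116 0.118
top -0.05 0.19 17 0.121 0.126 0.131
top -0.05 0.21 19 0.126 0.131 0.135
top -0.05 0.225 24 0.131 0.135 0.146
top -0.05 0.235 24 0.134 0.138 0.148
top -0.05 0.245 22 0.137 0.141 0.147
top 0.05 0.1 27 0.101 0.104 0.108
top 0.05 0.15 28 0.113 0.116 0.12
top 0.05 0.19 32 0.122 0.126 0.13
top 0.05 0.21 35 0.126 0.132 0.153
top 0.05 0.225 85 0.118 0.14 0.18
top 0.05 0.235 27 0.132 0.162 0.177
top 0.05 0.245 1 0.16 0.16 0.16
front_left_grip [(array([ 0.673, -0.106,  0.204]), 0.5)]
rear_left_grip [(array([ 0.691,  0.268, -0.002]), 0.6)]
front_right_grip [(array([ 0.704, -0.341,  0.2  ]), 0.41)]
```

Call:
{"api": "play_rows", "payload": {"moves": [[[0.003, -0.002, -0.1], [0, 0, 0], 0], [[0.003, -0.002, -0.2], [0, 0, 0], 0], [[0.003, -0.002, -0.26], [0, 0, 0], 0], [[0.003, -0.002, -0.26], [0, 0, 0], 0], [[0.003, -0.002, -0.26], [0, 0, 0], 0], [[0.003, -0.002, -0.26], [0, 0, 0], 0]]}}

```text
clock: 20.63
eef_pos: [0.6946, -0.2222, 0.2072]
tool_rot: [0.998, 0.067, 0.004, -0.0]
force: [0.6, 0.5, -0.4]
opening: 0.0
```

```bash
python3 -c "
from h import *
T=[]
for th in np.linspace(1.75,0,24):
    n=np.array([np.sin(th),np.cos(th)]); t=np.array([.095,.052])+.160*np.array([-np.cos(th),np.sin(th)])+.012*n
    w=ch(t[0]+.011,0); T.append((*w,t[1],.135))
plan(*T)"
```

```text
t 20.63 pos [ 0.6946 -0.2222  0.2072] yaw 0.135 tilt 0.45 F [ 0.6  0.5 -0.4] open 0.0 q [ 0.58  0.6  -0.48  1.39  0.28  1.22 -1.36]
  shift [-0.0712, -0.0081, 0.0002] turn [-0.0001, 0.0012, 0.0] rows 0.9
  shift [-0.0948, -0.0114, 0.0055] turn [-0.0001, 0.0012, 0.0] rows 0.3
  shift [-0.1187, -0.0146, 0.0089] turn [-0.0001, 0.0012, 0.0] rows 0.3
  shift [-0.1429, -0.0179, 0.0104] turn [-0.0001, 0.0012, 0.0] rows 0.3
  shift [-0.1671, -0.0212, 0.0101] turn [-0.0001, 0.0012, 0.0] rows 0.3
  shift [-0.1912, -0.0244, 0.008] turn [-0.0001, 0.0012, 0.0] rows 0.3
  shift [-0.215, -0.0277, 0.004] turn [-0.0001, 0.0012, 0.0] rows 0.3
  shift [-0.2385, -0.0309, -0.0018] turn [-0.0001, 0.0012, 0.0] rows 0.3
  shift [-0.2615, -0.034, -0.0094] turn [-0.0001, 0.0012, 0.0] rows 0.3
  shift [-0.2839, -0.037, -0.0188] turn [-0.0001, 0.0012, 0.0] rows 0.3
  shift [-0.3054, -0.04, -0.0298] turn [-0.0001, 0.0012, 0.0] rows 0.3
  shift [-0.3261, -0.0428, -0.0424] turn [-0.0001, 0.0012, 0.0] rows 0.3
  shift [-0.3458, -0.0454, -0.0566] turn [-0.0001, 0.0012, 0.0] rows 0.3
  shift [-0.3643, -0.048, -0.0723] turn [-0.0001, 0.0012, 0.0] rows 0.3
  shift [-0.3817, -0.0503, -0.0894] turn [-0.0001, 0.0012, 0.0] rows 0.3
  shift [-0.3976, -0.0525, -0.1077] turn [-0.0001, 0.0012, 0.0] rows 0.3
  shift [-0.4122, -0.0545, -0.1272] turn [-0.0001, 0.0012, 0.0] rows 0.3
  shift [-0.4252, -0.0562, -0.1477] turn [-0.0001, 0.0012, 0.0] rows 0.3
  shift [-0.4367, -0.0578, -0.1692] turn [-0.0001, 0.0012, 0.0] rows 0.3
  shift [-0.4465, -0.0591, -0.1916] turn [-0.0001, 0.0012, 0.0] rows 0.3
  shift [-0.4546, -0.0602, -0.2146] turn [-0.0001, 0.0012, 0.0] rows 0.3
  shift [-0.4609, -0.0611, -0.2381] turn [-0.0001, 0.0012, 0.0] rows 0.3
  shift [-0.4655, -0.0617, -0.2621] turn [-0.0001, 0.0012, 0.0] rows 0.3
  shift [-0.4682, -0.0621, -0.2864] turn [-0.0001, 0.0012, 0.0] rows 0.3
```

Call:
{"api": "play_rows", "payload": {"moves": [[[-0.04, -0.005, 0], [0, 0, 0], 0], [[-0.07, -0.008, 0], [0, 0, 0], 0], [[-0.095, -0.011, 0], [0, 0, 0], 0], [[-0.119, -0.015, 0], [0, 0, 0], 0], [[-0.143, -0.018, 0], [0, 0, 0], 0], [[-0.167, -0.021, 0], [0, 0, 0], 0], [[-0.191, -0.024, 0], [0, 0, 0], 0], [[-0.215, -0.028, 0], [0, 0, 0], 0], [[-0.238, -0.031, -0.004], [0, 0, 0], 0], [[-0.261, -0.034, -0.01], [0, 0, 0], 0], [[-0.284, -0.037, -0.019], [0, 0, 0], 0]]}}

```text
clock: 21.55
eef_pos: [0.5604, -0.2399, 0.2063]
tool_rot: [0.998, 0.069, 0.013, 0.002]
force: [3.9, 1.6, 5.5]
opening: 0.0003
```

```bash
python3 -c "
from h import *
p=snapshot('scene'); save(p,'l2.png',(120,20,340,200),3.4)
T=[]
for th in np.linspace(1.0,-.03,12):
    n=np.array([np.sin(th),np.cos(th)]); t=np.array([.095,.052])+.160*np.array([-np.cos(th),np.sin(th)])+.012*n
    w=ch(t[0]+.011,0); T.append((*w,t[1],.135))
plan(*T)"
```

```text
t 21.6 pos [ 0.5563 -0.2408  0.2044] yaw 0.136 tilt 1.14 F [-0.2  2.   2.5] open -0.0001 q [ 0.76  0.36 -0.51  1.73  0.19  1.08 -1.25]
  shift [-0.0259, -0.0024, -0.0225] turn [0.0005, 0.0031, -0.0001] rows 0.4
  shift [-0.0514, -0.0059, -0.038] turn [0.0005, 0.0031, -0.0001] rows 0.4
  shift [-0.0754, -0.0092, -0.0559] turn [0.0005, 0.0031, -0.0001] rows 0.4
  shift [-0.0975, -0.0122, -0.0759] turn [0.0005, 0.0031, -0.0001] rows 0.4
  shift [-0.1178, -0.0149, -0.098] turn [0.0005, 0.0031, -0.0001] rows 0.4
  shift [-0.1359, -0.0174, -0.1218] turn [0.0005, 0.0031, -0.0001] rows 0.4
  shift [-0.1517, -0.0195, -0.1473] turn [0.0005, 0.0031, -0.0001] rows 0.4
  shift [-0.165, -0.0213, -0.1741] turn [0.0005, 0.0031, -0.0001] rows 0.4
  shift [-0.1759, -0.0228, -0.2021] turn [0.0005, 0.0031, -0.0001] rows 0.4
  shift [-0.1841, -0.0239, -0.2309] turn [0.0005, 0.0031, -0.0001] rows 0.4
  shift [-0.1896, -0.0247, -0.2605] turn [0.0005, 0.0031, -0.0001] rows 0.4
  shift [-0.1923, -0.025, -0.2904] turn [0.0005, 0.0031, -0.0001] rows 0.4
```

View pics/l2.png

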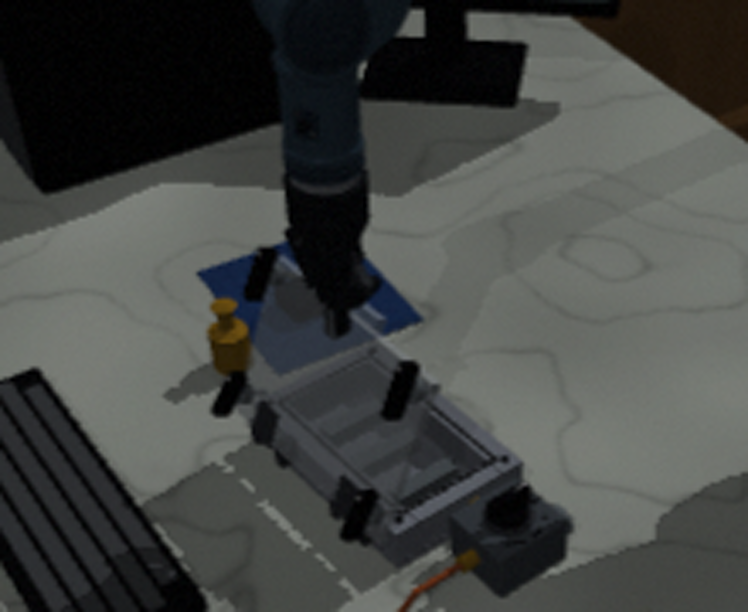

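The lid is following the finger at (335,320), about 1 rad open. Continue down.

Call:
{"api": "play_rows", "payload": {"moves": [[[-0.026, -0.003, -0.022], [0, 0, 0], 0], [[-0.052, -0.006, -0.038], [0, 0, 0], 0], [[-0.075, -0.009, -0.056], [0, 0, 0], 0], [[-0.098, -0.012, -0.076], [0, 0, 0], 0], [[-0.118, -0.015, -0.098], [0, 0, 0], 0], [[-0.136, -0.017, -0.122], [0, 0, 0], 0], [[-0.152, -0.02, -0.147], [0, 0, 0], 0], [[-0.165, -0.021, -0.174], [0, 0, 0], 0], [[-0.176, -0.023, -0.202], [0, 0, 0], 0], [[-0.184, -0.024, -0.231], [0, 0, 0], 0], [[-0.19, -0.025, -0.26], [0, 0, 0], 0], [[-0.192, -0.025, -0.285], [0, 0, 0], 0]]}}

```text
clock: 22.6
eef_pos: [0.4631, -0.2553, 0.0645]
tool_rot: [0.998, 0.068, 0.012, 0.004]
force: [-0.4, -1.3, 1.1]
opening: -0.0
```

```bash
python3 -c "
from h import *
plan((*ch(-.055,0),.058,.135))"
```

```text
t 22.6 pos [ 0.4631 -0.2553  0.0645] yaw 0.135 tilt 1.46 F [-0.4 -1.3  1.1] open -0.0 q [ 0.83  0.41 -0.46  2.01  0.26  0.75 -1.22]
  shift [-0.0072, 0.0039, -0.0131] turn [0.0012, 0.0039, -0.0001] rows 0.2
```

Call:
{"api": "play_rows", "payload": {"moves": [[[-0.007, 0, -0.008], [0, 0.002, 0], 0], [[-0.007, 0, -0.014], [0, 0.002, 0], 0], [[-0.007, 0, -0.018], [0, 0.002, 0], 0], [[-0.007, 0, -0.018], [0, 0.002, 0], 0], [[-0.007, 0, -0.018], [0, 0.002, 0], 0]]}}

```text
clock: 23.02
eef_pos: [0.4636, -0.2558, 0.0638]
tool_rot: [0.998, 0.068, 0.006, 0.006]
force: [-13.0, 7.1, 39.3]
opening: -0.0001
```

Call:
{"api": "play_rows", "payload": {"moves": [[[0, 0, 0.03], [0, 0, 0], 0], [[0, 0, 0.12], [0, 0, 0], 0.5], [[-0.05, 0, 0.3], [0, 0, 0], 0.5], [[-0.05, 0, 0.3], [0, 0, 0], 0.5], [[-0.05, 0, 0.3], [0, 0, 0], 0.5], [[-0.05, 0, 0.3], [0, 0, 0], 0.5], [[-0.05, 0, 0.3], [0, 0, 0], 0.5]]}}

```text
clock: 23.6
eef_pos: [0.4403, -0.2566, 0.2163]
tool_rot: [0.998, 0.068, 0.009, 0.008]
force: [-0.3, 0.8, -0.3]
opening: 0.0429
```

```bash
python3 -c "
from h import *
for n in ('scene','top'):
    p=snapshot(n); save(p,'s1%s.png'%n,(130,70,330,220) if n=='scene' else (230,130,390,250),3.9)
    for g in ['front_left','rear_right','front_right','rear_left']:
        print(n,g,[(np.round(q['point'],3),round(q['conf'],2)) for q in spot_point(g+'_grip',p)][:4])
    print([(np.round(q['point'],3),round(q['conf'],2)) for q in spot_point('selector_grip',p)][:2])
    C=cloud(p).reshape(-1,3); C=C[~np.isnan(C[:,0])]
    d=C[:,:2]-CH; c,s=np.cos(CY),np.sin(CY); x=d[:,0]*c+d[:,1]*s; y=-d[:,0]*s+d[:,1]*c; z=C[:,2]
    for x0 in (-.07,-.04,0,.04,.07):
        m=(abs(x-x0)<.01)&(abs(y)<.06)&(z<.12); print(x0,np.median(z[m]).round(4))
    for k,(a,b) in dict(FL=(-.07,.118),RR=(.07,-.118),FR=(-.07,-.118),RL=(.07,.118)).items():
        m=(np.hypot(x-a,y-b)<.045)&(z>.088)&(z<.106)
        if m.sum()<8: print(k,'few',m.sum()); continue
        Q=np.c_[x[m],y[m]]*1000; mu=np.median(Q,0); u,sv,vt=np.linalg.svd(Q-Q.mean(0)); r=cv2.minAreaRect(Q.astype(np.float32))
        print(n,k,m.sum(),Q.mean(0).round(1),'ang',np.arctan2(vt[0,1],vt[0,0]).round(3),np.round(r[0],1),np.round(r[1],1),round(r[2],1))
print([ (k,ch(*v).round(4)) for k,v in dict(FL=(-.07,.118),RR=(.07,-.118),FR=(-.07,-.118),RL=(.07,.118),SEL=(-.015,.19)).items()])
plan()
"
```

```text
scene front_left [(array([0.695, 0.263, 0.001]), 0.29)]
scene rear_right [(array([ 0.598, -0.356,  0.092]), 0.67), (array([ 0.566, -0.121,  0.093]), 0.36)]
scene front_right [(array([ 0.457, -0.376,  0.091]), 0.58)]
scene rear_left [(array([0.449, 0.532, 0.002]), 0.48), (array([ 0.567, -0.117,  0.093]), 0.43), (array([ 0.777,  0.026, -0.001]), 0.2)]
[(array([ 0.474, -0.063,  0.084]), 0.48)]
-0.07 0.0625
-0.04 0.0618
0 0.0623
0.04 0.0621
0.07 0.0625
scene FL 59 [-68.8 120.4] ang -0.028 [-68.5 118.6] [17.8 56.9] 88.2
scene RR 54 [  71.7 -115.3] ang -0.253 [  71.9 -116.6] [16.2 55.9] 75.9
scene FR 51 [ -67.2 -114.8] ang -0.134 [ -68.3 -114.8] [16.9 58.5] 82.3
scene RL 67 [ 71.6 120.8] ang -0.113 [ 71.4 120.1] [18.2 57.4] 83.6
top front_left [(array([ 0.472, -0.06 ,  0.089]), 0.47), (array([ 0.432, -0.142,  0.094]), 0.39)]
top rear_right [(array([ 0.605, -0.353,  0.091]), 0.63)]
top front_right [(array([ 0.465, -0.372,  0.088]), 0.44)]
top rear_left [(array([ 0.461, -0.374,  0.086]), 0.58), (array([ 0.566, -0.118,  0.09 ]), 0.41)]
[(array([ 0.474, -0.06 ,  0.088]), 0.61)]
-0.07 0.0642
-0.04 0.0628
0 0.0639
0.04 0.0639
0.07 0.0637
top FL 53 [-73.9 119.4] ang 3.129 [-72.8 118.9] [12.2 55.6] 86.8
top RR 45 [  70.4 -116.9] ang 2.869 [  70.4 -117.7] [14.7 52.3] 75.5
top FR 20 [ -88.9 -116.2] ang 2.727 [ -85.7 -118.3] [ 9.7 34.9] 63.9
top RL 46 [ 65.9 119.3] ang 3.05 [ 66.9 120.8] [12.  60.3] 86.5
[('FL', array([ 0.4288, -0.1385])), ('RR', array([ 0.5992, -0.3535])), ('FR', array([ 0.4605, -0.3723])), ('RL', array([ 0.5675, -0.1197])), ('SEL', array([ 0.4736, -0.0597]))]
t 24.2 pos [ 0.4385 -0.2557  0.2135] yaw 0.136 tilt 1.0 F [ 0.3  0.4 -0.1] open 0.0426 q [ 0.92  0.16 -0.52  1.94  0.1   1.04 -1.07]
```

View pics/s1scene.png

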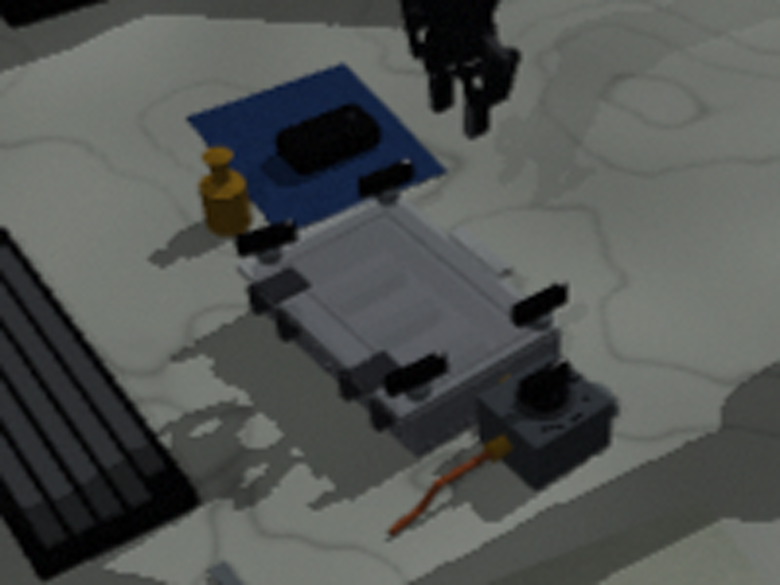

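View pics/s1top.png

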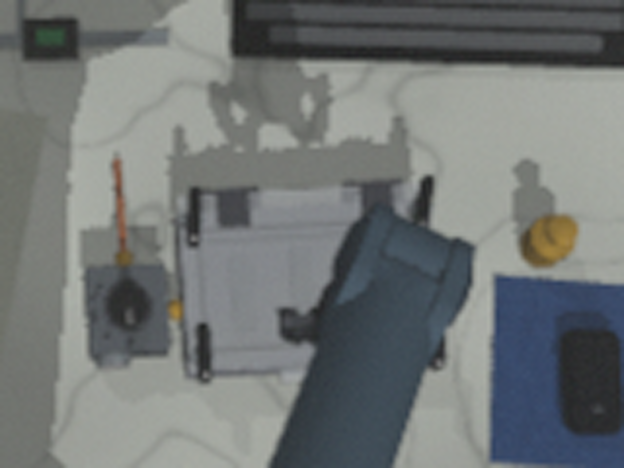

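The lid is shut with its top face level at about 63 mm. Handles are at (386,178), (265,238), (540,303) and (415,372) in the scene crop, with angles of about FL 0.03, RR 0.25, FR 0.13 and RL 0.1. First pass, starting at front left.

```bash
cat >> h.py <<'E'
SC=dict(FL=(-.07,.1185),RR=(.07,-.1175),FR=(-.07,-.1175),RL=(.07,.1185),SEL=(-.015,.1905))
def scr(k,a,z,flip=0): return (*ch(*SC[k]),z,CY-a+flip*np.pi)
E
python3 -c "
from h import *
plan(scr('FL',.03,.13),scr('FL',.03,.074))"
```

```text
t 24.2 pos [ 0.4385 -0.2557  0.2135] yaw 0.136 tilt 1.0 F [ 0.3  0.4 -0.1] open 0.0426 q [ 0.92  0.16 -0.52  1.94  0.1   1.04 -1.07]
  shift [-0.0197, 0.2354, -0.167] turn [0.0018, 0.0021, -0.005] rows 3.5
  shift [-0.0197, 0.2354, -0.279] turn [0.0018, 0.0021, -0.005] rows 1.3
```

Call:
{"api": "play_rows", "payload": {"moves": [[[-0.02, 0.235, -0.16], [0.0018, 0.0021, -0.005], 0.5], [[-0.02, 0.235, -0.16], [0.0018, 0.0021, -0.005], 0.5], [[-0.02, 0.235, -0.16], [0.0018, 0.0021, -0.005], 0.5], [[-0.02, 0.235, -0.16], [0.0018, 0.0021, -0.005], 0.5], [[-0.02, 0.235, -0.16], [0.0018, 0.0021, -0.005], 0.5], [[-0.02, 0.235, -0.16], [0.0018, 0.0021, -0.005], 0.5], [[-0.02, 0.235, -0.16], [0.0018, 0.0021, -0.005], 0.5]]}}

```text
clock: 24.78
eef_pos: [0.4295, -0.1395, 0.1343]
tool_rot: [0.999, 0.052, 0.001, 0.001]
force: [0.2, -0.7, -0.2]
opening: 0.0426
```

```bash
python3 -c "
from h import *
p=snapshot('scene'); save(p,'g1.png',(220,90,330,180),7)
plan(scr('FL',.03,.074))"
```

```text
t 24.83 pos [ 0.4297 -0.14    0.1346] yaw 0.103 tilt 0.16 F [-0.1 -0.8  0.2] open 0.0424 q [ 0.78  0.18 -0.59  2.12  0.13  0.87 -1.35]
  shift [-0.0021, 0.004, -0.1212] turn [0.0002, 0.0004, 0.0004] rows 1.5
```

View pics/g1.png

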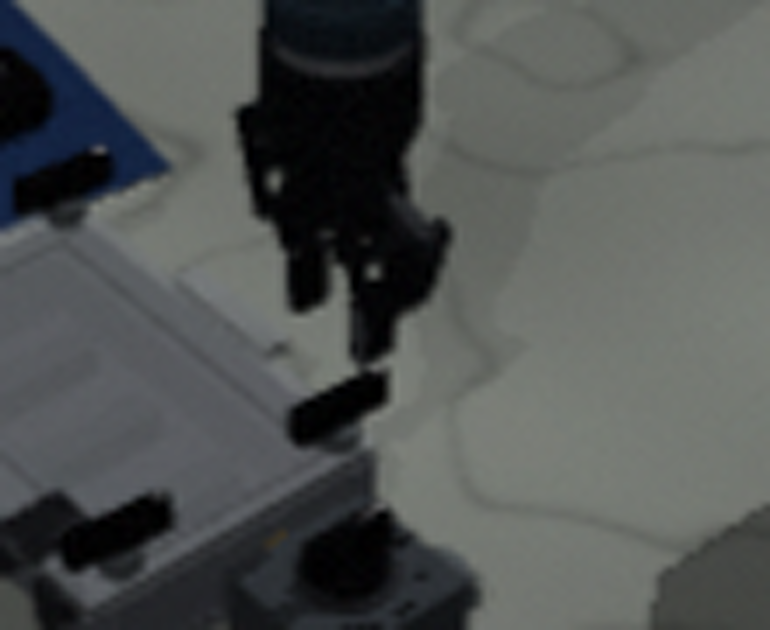

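Gripper straddles above the front left handle at (338,405). Descend, then close at 110 N.

Call:
{"api": "play_rows", "payload": {"moves": [[[-0.002, 0.003, -0.06], [0, 0, 0], 0.5], [[-0.002, 0.003, -0.12], [0, 0, 0], 0.5], [[-0.002, 0.003, -0.12], [0, 0, 0], 0.5], [[-0.002, 0.003, -0.12], [0, 0, 0], 0.5], [[-0.002, 0.003, -0.12], [0, 0, 0], 0], [[-0.002, 0.003, -0.12], [0, 0, 0], 0], [[-0.002, 0.003, -0.12], [0, 0, 0], 0], [[-0.002, 0.003, -0.12], [0, 0, 0], 0], [[-0.002, 0.003, -0.12], [0, 0, 0], 0]], "squeeze": 110}}

```text
clock: 25.58
eef_pos: [0.4306, -0.1392, 0.0768]
tool_rot: [0.999, 0.051, 0.003, 0.002]
force: [-0.8, -1.1, 7.0]
opening: 0.0107
```

```bash
python3 -c "
from h import *
plan(scr('FL',1.18,.076))"
```

```text
t 25.58 pos [ 0.4306 -0.1392  0.0768] yaw 0.103 tilt 0.39 F [-0.8 -1.1  7. ] open 0.0107 q [ 0.74  0.28 -0.57  2.16  0.22  0.75 -1.44]
  shift [-0.0038, 0.0024, -0.0016] turn [0.001, 0.0005, -0.1827] rows 9.2
```

Call:
{"api": "play_rows", "payload": {"moves": [[[0, 0, 0], [0, 0, -0.018], 0], [[0, 0, 0], [0, 0, -0.036], 0], [[0, 0, 0], [0, 0, -0.054], 0], [[0, 0, 0], [0, 0, -0.072], 0], [[0, 0, 0], [0, 0, -0.09], 0], [[0, 0, 0], [0, 0, -0.108], 0], [[0, 0, 0], [0, 0, -0.126], 0], [[0, 0, 0], [0, 0, -0.144], 0], [[0, 0, 0], [0, 0, -0.162], 0], [[0, 0, 0], [0, 0, -0.178], 0], [[0, 0, 0], [0, 0, -0.178], 0], [[0, 0, 0], [0, 0, -0.178], 0]]}}

```text
clock: 26.58
eef_pos: [0.4299, -0.1405, 0.0773]
tool_rot: [0.874, -0.486, 0.001, 0.004]
force: [-2.7, -3.4, -0.5]
opening: 0.0107
```

```bash
python3 -c "
from h import *
p=snapshot('scene'); save(p,'g2.png',(220,90,330,180),7)
plan(); print(get_obs()['moment'])"
```

```text
t 26.63 pos [ 0.4299 -0.1406  0.0773] yaw -1.015 tilt 0.48 F [-3.4 -4.   1.3] open 0.0108 q [ 0.57  0.26 -0.38  2.17  0.15  0.74 -2.5 ]
[-0.7728029   0.56826592 -0.12197523]
```

View pics/g2.png

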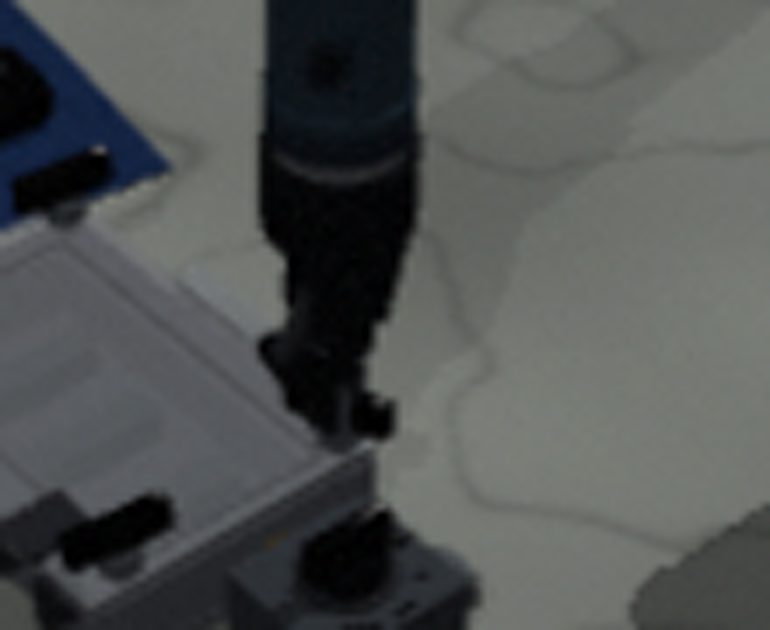

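Call:
{"api": "play_rows", "payload": {"moves": [[[0, 0, 0], [0, 0, 0], 0.5], [[0, 0, 0], [0, 0, 0], 0.5], [[0, 0, 0], [0, 0, 0], 0.5], [[0, 0, 0.08], [0, 0, 0], 0.5], [[0, 0, 0.16], [0, 0, 0.018], 0.5], [[0, 0, 0.16], [0, 0, 0.036], 0.5], [[0, 0, 0.16], [0, 0, 0.054], 0.5], [[0, 0, 0.16], [0, 0, 0.072], 0.5]]}}

```text
clock: 27.3
eef_pos: [0.4316, -0.14, 0.1589]
tool_rot: [0.962, -0.274, 0.004, 0.003]
force: [0.2, 0.4, -0.5]
opening: 0.0425
```

```bash
python3 -c "
from h import *
plan(scr('RR',.25,.135),scr('RR',.25,.075))"
```

```text
t 27.3 pos [ 0.4316 -0.14    0.1589] yaw -0.555 tilt 0.62 F [ 0.2  0.4 -0.5] open 0.0425 q [ 0.64  0.12 -0.44  2.11  0.07  0.92 -1.97]
  shift [0.3351, -0.426, -0.0477] turn [0.0012, 0.0013, 0.07] rows 6.5
  shift [0.3351, -0.426, -0.1677] turn [0.0012, 0.0013, 0.07] rows 1.4
```

Call:
{"api": "play_rows", "payload": {"moves": [[[0.335, -0.426, -0.03], [0.001, 0.001, 0.018], 0.5], [[0.335, -0.426, -0.03], [0.001, 0.001, 0.036], 0.5], [[0.335, -0.426, -0.03], [0.001, 0.001, 0.054], 0.5], [[0.335, -0.426, -0.03], [0.001, 0.001, 0.07], 0.5], [[0.335, -0.426, -0.03], [0.001, 0.001, 0.07], 0.5], [[0.335, -0.426, -0.03], [0.001, 0.001, 0.07], 0.5], [[0.335, -0.426, -0.04], [0.001, 0.001, 0.07], 0.5], [[0.335, -0.426, -0.04], [0.001, 0.001, 0.07], 0.5], [[0.335, -0.426, -0.04], [0.001, 0.001, 0.07], 0.5], [[0.335, -0.426, -0.04], [0.001, 0.001, 0.07], 0.5]]}}

```text
clock: 28.13
eef_pos: [0.5993, -0.351, 0.1385]
tool_rot: [0.998, -0.057, 0.001, -0.001]
force: [-0.2, 0.1, 0.7]
opening: 0.0429
```

```bash
cat >> h.py <<'E'
def handles(ks=('FL','RR','FR','RL'),names=('scene','top')):
    for n in names:
        p=snapshot(n)
        C=cloud(p).reshape(-1,3); C=C[~np.isnan(C[:,0])]
        d=C[:,:2]-CH; c,s=np.cos(CY),np.sin(CY); x=d[:,0]*c+d[:,1]*s; y=-d[:,0]*s+d[:,1]*c; z=C[:,2]
        for k in ks:
            a,b=SC[k]; m=(np.hypot(x-a,y-b)<.038)&(z>.088)&(z<.106)
            if m.sum()<8: print(n,k,'few',m.sum()); continue
            Q=np.c_[x[m],y[m]]*1000; r=cv2.minAreaRect(Q.astype(np.float32)); an=r[2] if r[1][0]>r[1][1] else r[2]-90
            u,sv,vt=np.linalg.svd(Q-Q.mean(0)); a2=-np.arctan2(vt[0,1],vt[0,0])
            print(n,k,m.sum(),Q.mean(0).round(1),'screw angle mod pi: rect',round(np.radians(-an)%np.pi,2),'pca',round(a2%np.pi,2),np.round(r[1],0))
    return p
E
python3 -c "
from h import *
p=snapshot('scene'); save(p,'g3.png',(130,70,330,220),4)
handles(); plan(scr('RR',.25,.075))"
```

```text
scene FL 65 [-68.  121.7] screw angle mod pi: rect 1.14 pca 1.14 [16. 58.]
scene RR 57 [  72.1 -115. ] screw angle mod pi: rect 0.24 pca 0.27 [19. 56.]
scene FR 51 [ -67.4 -114.3] screw angle mod pi: rect 0.09 pca 0.1 [22. 59.]
scene RL 69 [ 72.2 121. ] screw angle mod pi: rect 0.1 pca 0.12 [15. 56.]
top FL 51 [-73.1 119.9] screw angle mod pi: rect 1.16 pca 1.15 [13. 58.]
top RR 36 [  59.3 -114.1] screw angle mod pi: rect 0.25 pca 0.25 [13. 42.]
top FR few 0
top RL 43 [ 68.3 119.3] screw angle mod pi: rect 0.12 pca 0.09 [12. 57.]
t 28.28 pos [ 0.5992 -0.3509  0.1394] yaw -0.113 tilt 0.13 F [-0.5  0.2 -0.1] open 0.0424 q [ 0.73  0.58 -0.36  1.54  0.22  1.06 -1.37]
  shift [-0.0001, -0.0042, -0.1289] turn [-0.0, 0.0003, -0.0004] rows 1.5
```

View pics/g3.png

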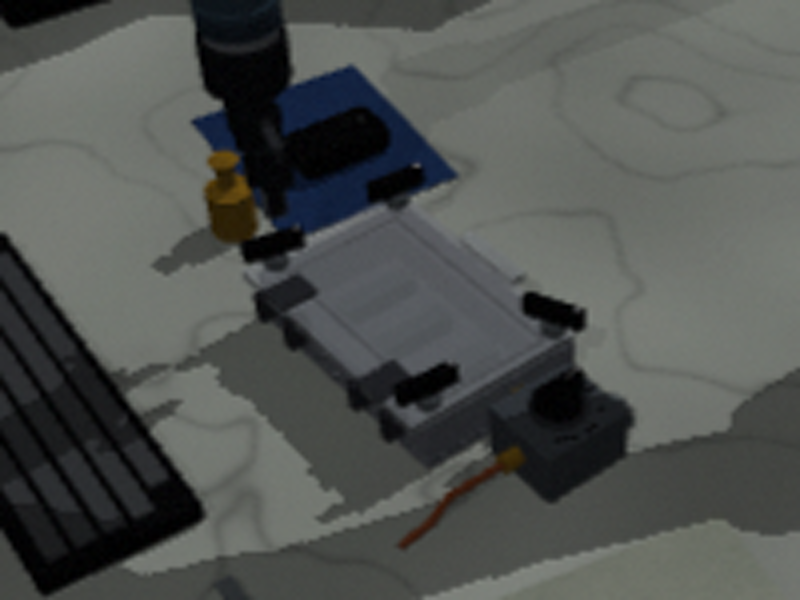

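FL reads 1.15 on both cameras. The gripper is over the RR handle at (273,243); descend, grip and turn.

Call:
{"api": "play_rows", "payload": {"moves": [[[0, -0.003, -0.065], [0, 0, 0], 0.5], [[0, -0.003, -0.129], [0, 0, 0], 0.5], [[0, -0.003, -0.129], [0, 0, 0], 0.5], [[0, -0.003, -0.129], [0, 0, 0], 0.5], [[0, -0.003, -0.129], [0, 0, 0], 0], [[0, -0.003, -0.129], [0, 0, 0], 0], [[0, -0.003, -0.129], [0, 0, 0], 0], [[0, -0.003, -0.129], [0, 0, 0], 0], [[0, -0.003, -0.129], [0, 0, 0], 0]]}}

```text
clock: 29.03
eef_pos: [0.6009, -0.3545, 0.0783]
tool_rot: [0.998, -0.057, 0.003, 0.002]
force: [-0.9, -1.0, 6.8]
opening: 0.0105
```

Call:
{"api": "play_rows", "payload": {"moves": [[[0, 0, 0], [0, 0, -0.018], 0], [[0, 0, 0], [0, 0, -0.036], 0], [[0, 0, 0], [0, 0, -0.054], 0], [[0, 0, 0], [0, 0, -0.072], 0], [[0, 0, 0], [0, 0, -0.09], 0], [[0, 0, 0], [0, 0, -0.108], 0], [[0, 0, 0], [0, 0, -0.126], 0], [[0, 0, 0], [0, 0, -0.144], 0], [[0, 0, 0], [0, 0, -0.148], 0], [[0, 0, 0], [0, 0, -0.148], 0], [[0, 0, 0], [0, 0, -0.148], 0]]}}

```text
clock: 29.95
eef_pos: [0.6003, -0.3555, 0.0784]
tool_rot: [0.867, -0.498, 0.002, 0.004]
force: [-2.3, -3.3, -2.7]
opening: 0.0106
```

```bash
python3 -c "
from h import *
plan()"
```

```text
t 29.95 pos [ 0.6003 -0.3555  0.0784] yaw -1.043 tilt 0.48 F [-2.3 -3.3 -2.7] open 0.0106 q [ 0.58  0.63 -0.14  1.57  0.11  0.95 -2.22]
```

Release, lift, and head to FR (handle yaw ≈ 0.135−0.1).

Call:
{"api": "play_rows", "payload": {"moves": [[[0, 0, 0], [0, 0, 0], 0.5], [[0, 0, 0], [0, 0, 0], 0.5], [[0, 0, 0], [0, 0, 0], 0.5], [[0, 0, 0.08], [0, 0, 0], 0.5], [[0, 0, 0.14], [0, 0, 0.018], 0.5], [[0, 0, 0.14], [0, 0, 0.036], 0.5], [[-0.1, -0.01, 0.13], [0, 0, 0.054], 0.5], [[-0.2, -0.02, 0.13], [0, 0, 0.072], 0.5], [[-0.2, -0.02, 0.13], [0, 0, 0.09], 0.5]]}}

```text
clock: 30.7
eef_pos: [0.4948, -0.3662, 0.1427]
tool_rot: [0.972, -0.235, 0.0, 0.003]
force: [-1.1, -1.5, -1.3]
opening: 0.0422
```

```bash
python3 -c "
from h import *
plan(scr('FR',.1,.135))"
```

```text
t 30.7 pos [ 0.4948 -0.3662  0.1427] yaw -0.474 tilt 0.37 F [-1.1 -1.5 -1.3] open 0.0422 q [ 0.78  0.42 -0.26  1.75  0.14  0.98 -1.58]
  shift [-0.0687, -0.0114, -0.0154] turn [0.001, 0.0002, 0.081] rows 4.1
```

Call:
{"api": "play_rows", "payload": {"moves": [[[-0.069, -0.011, -0.01], [0.001, 0, 0.018], 0.5], [[-0.069, -0.011, -0.01], [0.001, 0, 0.036], 0.5], [[-0.069, -0.011, -0.01], [0.001, 0, 0.054], 0.5], [[-0.069, -0.011, -0.01], [0.001, 0, 0.072], 0.5], [[-0.069, -0.011, -0.01], [0.001, 0, 0.081], 0.5], [[-0.069, -0.011, -0.01], [0.001, 0, 0.081], 0.5], [[-0.069, -0.011, -0.01], [0.001, 0, 0.081], 0.5], [[-0.069, -0.011, -0.01], [0.001, 0, 0.081], 0.5]]}}

```text
clock: 31.37
eef_pos: [0.4608, -0.3713, 0.138]
tool_rot: [1.0, 0.017, 0.001, -0.0]
force: [0.4, -0.2, 0.3]
opening: 0.0427
```

```bash
python3 -c "
from h import *
handles();plan(scr('FR',.1,.075))"
```

```text
scene FL 60 [-67.9 120.5] screw angle mod pi: rect 1.11 pca 1.13 [17. 58.]
scene RR 53 [  71.5 -114.1] screw angle mod pi: rect 1.19 pca 1.22 [17. 63.]
scene FR 54 [ -66.6 -114.8] screw angle mod pi: rect 0.05 pca 0.07 [16. 62.]
scene RL 69 [ 71.4 120.5] screw angle mod pi: rect 0.07 pca 0.1 [17. 58.]
top FL 52 [-72.9 119.6] screw angle mod pi: rect 1.17 pca 1.16 [13. 58.]
top RR 50 [  66.5 -115.9] screw angle mod pi: rect 1.17 pca 1.18 [13. 60.]
top FR 24 [ -85.3 -113.8] screw angle mod pi: rect 0.17 pca 0.28 [12. 27.]
top RL 46 [ 66.2 119.2] screw angle mod pi: rect 0.11 pca 0.1 [12. 61.]
t 31.47 pos [ 0.4606 -0.3714  0.1378] yaw 0.035 tilt 0.07 F [-0.1  0.5 -0.4] open 0.0428 q [ 0.9   0.4  -0.36  1.81  0.16  0.96 -1.06]
  shift [-0.0003, -0.0009, -0.1257] turn [-0.0, 0.0002, -0.0] rows 1.5
```

Call:
{"api": "play_rows", "payload": {"moves": [[[0, 0, -0.065], [0, 0, 0], 0.5], [[0, 0, -0.126], [0, 0, 0], 0.5], [[0, 0, -0.126], [0, 0, 0], 0.5], [[0, 0, -0.126], [0, 0, 0], 0.5], [[0, 0, -0.126], [0, 0, 0], 0], [[0, 0, -0.126], [0, 0, 0], 0], [[0, 0, -0.126], [0, 0, 0], 0], [[0, 0, -0.126], [0, 0, 0], 0], [[0, 0, -0.126], [0, 0, 0], 0]]}}

```text
clock: 32.22
eef_pos: [0.4623, -0.3731, 0.0774]
tool_rot: [1.0, 0.017, 0.002, 0.002]
force: [-1.0, -1.2, 6.4]
opening: 0.0106
```

Call:
{"api": "play_rows", "payload": {"moves": [[[0, 0, 0], [0, 0, -0.018], 0], [[0, 0, 0], [0, 0, -0.036], 0], [[0, 0, 0], [0, 0, -0.054], 0], [[0, 0, 0], [0, 0, -0.072], 0], [[0, 0, 0], [0, 0, -0.09], 0], [[0, 0, 0], [0, 0, -0.108], 0], [[0, 0, 0], [0, 0, -0.126], 0], [[0, 0, 0], [0, 0, -0.144], 0], [[0, 0, 0], [0, 0, -0.162], 0], [[0, 0, 0], [0, 0, -0.172], 0], [[0, 0, 0], [0, 0, -0.172], 0], [[0, 0, 0], [0, 0, -0.172], 0]]}}

```text
clock: 33.22
eef_pos: [0.4616, -0.3745, 0.0775]
tool_rot: [0.866, -0.5, 0.002, 0.003]
force: [-0.2, -3.9, -2.0]
opening: 0.0108
```

Call:
{"api": "play_rows", "payload": {"moves": [[[0, 0, 0], [0, 0, 0], 0.5], [[0, 0, 0], [0, 0, 0], 0.5], [[0, 0, 0], [0, 0, 0], 0.5], [[0, 0, 0.08], [0, 0, 0], 0.5], [[0, 0, 0.14], [0, 0, 0.018], 0.5], [[0, 0, 0.14], [0, 0, 0.036], 0.5], [[0.08, 0.18, 0.13], [0, 0, 0.054], 0.5], [[0.16, 0.36, 0.13], [0, 0, 0.072], 0.5], [[0.16, 0.36, 0.13], [0, 0, 0.09], 0.5], [[0.16, 0.36, 0.13], [0, 0, 0.09], 0.5], [[0.16, 0.36, 0.13], [0, 0, 0.09], 0.5]]}}

```text
clock: 34.13
eef_pos: [0.5434, -0.1888, 0.1432]
tool_rot: [0.972, -0.236, 0.003, 0.001]
force: [0.2, 0.8, 1.2]
opening: 0.0427
```

```bash
python3 -c "
from h import *
plan(scr('RL',.1,.135))"
```

```text
t 34.13 pos [ 0.5434 -0.1888  0.1432] yaw -0.476 tilt 0.38 F [0.2 0.8 1.2] open 0.0427 q [ 0.52  0.35 -0.3   1.85  0.13  0.95 -1.89]
  shift [0.048, 0.1392, -0.0164] turn [0.0004, 0.001, 0.0813] rows 4.1
```

Call:
{"api": "play_rows", "payload": {"moves": [[[0.048, 0.139, -0.01], [0, 0.001, 0.018], 0.5], [[0.048, 0.139, -0.01], [0, 0.001, 0.036], 0.5], [[0.048, 0.139, -0.01], [0, 0.001, 0.054], 0.5], [[0.048, 0.139, -0.01], [0, 0.001, 0.072], 0.5], [[0.048, 0.139, -0.01], [0, 0.001, 0.081], 0.5], [[0.048, 0.139, -0.01], [0, 0.001, 0.081], 0.5], [[0.048, 0.139, -0.01], [0, 0.001, 0.081], 0.5], [[0.048, 0.139, -0.01], [0, 0.001, 0.081], 0.5]]}}

```text
clock: 34.8
eef_pos: [0.5674, -0.1191, 0.1383]
tool_rot: [1.0, 0.016, 0.0, 0.001]
force: [-0.2, 0.0, -0.0]
opening: 0.0432
```

```bash
python3 -c "
from h import *
handles();plan(scr('RL',.1,.075))"
```

```text
scene FL 61 [-68.1 121.3] screw angle mod pi: rect 1.22 pca 1.17 [16. 58.]
scene RR 56 [  71.8 -114.4] screw angle mod pi: rect 1.13 pca 1.19 [20. 60.]
scene FR few 0
scene RL 68 [ 71.6 120.6] screw angle mod pi: rect 0.11 pca 0.11 [15. 58.]
top FL few 0
top RR 49 [  67.  -117.2] screw angle mod pi: rect 1.16 pca 1.19 [13. 58.]
top FR 49 [ -72.9 -115.1] screw angle mod pi: rect 1.21 pca 1.2 [13. 60.]
top RL few 0
t 34.9 pos [ 0.5674 -0.1193  0.1383] yaw 0.032 tilt 0.15 F [-0.1  0.3 -0.5] open 0.0429 q [ 0.49  0.39 -0.42  1.83  0.19  0.96 -1.56]
  shift [0.0, 0.0003, -0.1266] turn [0.0004, 0.0001, 0.0004] rows 1.5
```

Call:
{"api": "play_rows", "payload": {"moves": [[[0, 0, -0.065], [0, 0, 0], 0.5], [[0, 0, -0.126], [0, 0, 0], 0.5], [[0, 0, -0.126], [0, 0, 0], 0.5], [[0, 0, -0.126], [0, 0, 0], 0.5], [[0, 0, -0.126], [0, 0, 0], 0], [[0, 0, -0.126], [0, 0, 0], 0], [[0, 0, -0.126], [0, 0, 0], 0], [[0, 0, -0.126], [0, 0, 0], 0], [[0, 0, -0.126], [0, 0, 0], 0]]}}

```text
clock: 35.65
eef_pos: [0.5694, -0.1204, 0.0779]
tool_rot: [1.0, 0.015, 0.002, 0.002]
force: [-0.2, -0.8, 7.5]
opening: 0.0106
```

Call:
{"api": "play_rows", "payload": {"moves": [[[0, 0, 0], [0, 0, -0.018], 0], [[0, 0, 0], [0, 0, -0.036], 0], [[0, 0, 0], [0, 0, -0.054], 0], [[0, 0, 0], [0, 0, -0.072], 0], [[0, 0, 0], [0, 0, -0.09], 0], [[0, 0, 0], [0, 0, -0.108], 0], [[0, 0, 0], [0, 0, -0.126], 0], [[0, 0, 0], [0, 0, -0.144], 0], [[0, 0, 0], [0, 0, -0.158], 0], [[0, 0, 0], [0, 0, -0.158], 0], [[0, 0, 0], [0, 0, -0.158], 0]]}}

```text
clock: 36.57
eef_pos: [0.5687, -0.1218, 0.078]
tool_rot: [0.887, -0.462, 0.001, 0.004]
force: [-0.8, -2.9, -1.4]
opening: 0.0105
```

Call:
{"api": "play_rows", "payload": {"moves": [[[0, 0, 0], [0, 0, 0], 0.5], [[0, 0, 0], [0, 0, 0], 0.5], [[0, 0, 0], [0, 0, 0], 0.5], [[0, 0, 0.08], [0, 0, 0], 0.5], [[0, 0, 0.14], [0, 0, 0.018], 0.5], [[0, 0, 0.14], [0, 0, 0.036], 0.5], [[-0.08, -0.18, 0.18], [0, 0, 0.054], 0.5], [[-0.16, -0.3, 0.24], [0, 0, 0.072], 0.5], [[-0.16, -0.3, 0.24], [0, 0, 0.09], 0.5], [[-0.16, -0.3, 0.24], [0, 0, 0.108], 0.5], [[-0.16, -0.3, 0.24], [0, 0, 0.126], 0.5]]}}

```text
clock: 37.48
eef_pos: [0.4867, -0.2779, 0.2003]
tool_rot: [0.996, -0.085, 0.004, 0.005]
force: [0.2, -0.7, -0.7]
opening: 0.0428
```

```bash
python3 -c "
from h import *
handles();plan(scr('FL',1.16,.15,1))"
```

```text
scene FL 56 [-67.9 121.2] screw angle mod pi: rect 1.12 pca 1.12 [16. 57.]
scene RR 55 [  72.  -114.7] screw angle mod pi: rect 1.11 pca 1.18 [15. 60.]
scene FR 50 [ -67.  -114.1] screw angle mod pi: rect 1.19 pca 1.21 [15. 60.]
scene RL 65 [ 72.5 120.9] screw angle mod pi: rect 1.14 pca 1.12 [15. 58.]
top FL 52 [-72.7 119.3] screw angle mod pi: rect 1.14 pca 1.15 [13. 59.]
top RR few 0
top FR 16 [ -65.7 -134.4] screw angle mod pi: rect 1.17 pca 1.0 [11. 21.]
top RL 51 [ 66.9 118.8] screw angle mod pi: rect 1.08 pca 1.09 [14. 59.]
t 37.58 pos [ 0.4874 -0.2771  0.1999] yaw -0.176 tilt 0.69 F [ 0.8 -0.5  0.9] open 0.0424 q [ 0.66  0.25 -0.25  1.84  0.08  1.04 -1.37]
  shift [-0.1174, 0.2781, -0.0999] turn [-0.0004, 0.0024, 0.3649] rows 18.3
```

First pass is done, reading FL 1.15, RR 1.18, FR 1.20 and RL 1.10. For the second pass I flip the tool by half a turn on the way to FL.

Call:
{"api": "play_rows", "payload": {"moves": [[[0, 0, 0], [0, 0.002, 0.019], 0.5], [[0, 0, 0], [0, 0.002, 0.038], 0.5], [[0, 0, 0], [0, 0.002, 0.057], 0.5], [[-0.06, 0.14, 0], [0, 0.002, 0.076], 0.5], [[-0.12, 0.278, 0], [0, 0.002, 0.095], 0.5], [[-0.12, 0.278, -0.02], [0, 0.002, 0.114], 0.5], [[-0.12, 0.278, -0.02], [0, 0.002, 0.133], 0.5], [[-0.12, 0.278, -0.02], [0, 0.002, 0.152], 0.5], [[-0.12, 0.278, -0.02], [0, 0.002, 0.171], 0.5], [[-0.12, 0.278, -0.02], [0, 0.002, 0.19], 0.5], [[-0.12, 0.278, -0.02], [0, 0.002, 0.209], 0.5], [[-0.12, 0.278, -0.02], [0, 0.002, 0.228], 0.5]]}}

```text
clock: 38.58
eef_pos: [0.4281, -0.1354, 0.19]
tool_rot: [0.807, 0.591, 0.001, 0.001]
force: [0.6, 0.5, -0.0]
opening: 0.0429
```

```bash
python3 -c "
from h import *
plan(scr('FL',1.15,.135,1))"
```

```text
t 38.58 pos [ 0.4281 -0.1354  0.19  ] yaw 1.265 tilt 0.18 F [ 0.6  0.5 -0. ] open 0.0429 q [ 0.67  0.07 -0.47  2.09  0.04  0.99 -0.12]
  shift [0.0011, -0.0051, -0.11] turn [-0.0, 0.0005, 0.1371] rows 6.9
```

Call:
{"api": "play_rows", "payload": {"moves": [[[0.001, -0.005, -0.03], [0, 0, 0.019], 0.5], [[0.001, -0.005, -0.06], [0, 0, 0.038], 0.5], [[0.001, -0.005, -0.1], [0, 0, 0.057], 0.5], [[0.001, -0.005, -0.1], [0, 0, 0.076], 0.5], [[0.001, -0.005, -0.1], [0, 0, 0.095], 0.5], [[0.001, -0.005, -0.1], [0, 0, 0.114], 0.5], [[0.001, -0.005, -0.1], [0, 0, 0.133], 0.5], [[0.001, -0.005, -0.1], [0, 0, 0.137], 0.5], [[0.001, -0.005, -0.1], [0, 0, 0.137], 0.5], [[0.001, -0.005, -0.1], [0, 0, 0.137], 0.5]]}}

```text
clock: 39.42
eef_pos: [0.429, -0.1368, 0.14]
tool_rot: [0.487, 0.874, 0.002, 0.001]
force: [-0.7, -0.8, 0.8]
opening: 0.0426
```

```bash
python3 -c "
from h import *
handles(('FL',));plan(scr('FL',1.15,.075,1))"
```

```text
scene FL 56 [-67.7 121.4] screw angle mod pi: rect 1.13 pca 1.11 [14. 57.]
top FL few 0
t 39.52 pos [ 0.4289 -0.1374  0.1401] yaw 2.125 tilt 0.19 F [-0.4 -0.2 -0.2] open 0.0428 q [ 0.73  0.16 -0.54  2.12  0.1   0.88  0.69]
  shift [-0.0003, -0.0012, -0.1301] turn [-0.0002, 0.0005, 0.0003] rows 1.6
```

Call:
{"api": "play_rows", "payload": {"moves": [[[0, -0.003, -0.065], [0, 0, 0], 0.5], [[0, -0.003, -0.13], [0, 0, 0], 0.5], [[0, -0.003, -0.13], [0, 0, 0], 0.5], [[0, -0.003, -0.13], [0, 0, 0], 0.5], [[0, -0.003, -0.13], [0, 0, 0], 0], [[0, -0.003, -0.13], [0, 0, 0], 0], [[0, -0.003, -0.13], [0, 0, 0], 0], [[0, -0.003, -0.13], [0, 0, 0], 0], [[0, -0.003, -0.13], [0, 0, 0], 0]], "squeeze": 120}}

```text
clock: 40.27
eef_pos: [0.4296, -0.14, 0.0773]
tool_rot: [0.487, 0.874, 0.0, 0.002]
force: [-2.9, -0.9, 5.4]
opening: 0.0103
```

Call:
{"api": "play_rows", "payload": {"moves": [[[0, 0, 0], [0, 0, -0.018], 0], [[0, 0, 0], [0, 0, -0.036], 0], [[0, 0, 0], [0, 0, -0.054], 0], [[0, 0, 0], [0, 0, -0.072], 0], [[0, 0, 0], [0, 0, -0.09], 0], [[0, 0, 0], [0, 0, -0.108], 0], [[0, 0, 0], [0, 0, -0.126], 0], [[0, 0, 0], [0, 0, -0.144], 0], [[0, 0, 0], [0, 0, -0.162], 0], [[0, 0, 0], [0, 0, -0.18], 0], [[0, 0, 0], [0, 0, -0.196], 0], [[0, 0, 0], [0, 0, -0.203], 0]]}}

```text
clock: 41.27
eef_pos: [0.4287, -0.14, 0.0781]
tool_rot: [0.911, 0.412, -0.002, 0.002]
force: [-1.9, -0.7, -1.8]
opening: 0.0103
```

Call:
{"api": "play_rows", "payload": {"moves": [[[0, 0, 0], [0, 0, -0.002], 0], [[0, 0, 0], [0, 0, -0.003], 0]]}}

```text
clock: 41.43
eef_pos: [0.4287, -0.14, 0.0783]
tool_rot: [0.914, 0.406, -0.002, 0.003]
force: [1.5, -1.9, -7.1]
opening: 0.0105
```

```bash
python3 -c "
from h import *
plan(); print(CY+np.pi-yaw()[0]-np.pi, CY-yaw()[0]+np.pi, get_obs()['moment'])"
```

```text
t 41.43 pos [ 0.4287 -0.14    0.0783] yaw 0.836 tilt 0.43 F [ 1.5 -1.9 -7.1] open 0.0105 q [ 0.5   0.24 -0.3   2.17  0.12  0.74 -0.62]
-0.7005729662981612 2.4410196872916323 [-0.20099617 -0.1355642   1.28746324]
```

FL is at its stop: yaw implies 2.44 and the reaction moment rose to 1.3 N m. Next is RR.

Call:
{"api": "play_rows", "payload": {"moves": [[[0, 0, 0], [0, 0, 0], 0.5], [[0, 0, 0], [0, 0, 0], 0.5], [[0, 0, 0], [0, 0, 0], 0.5], [[0, 0, 0.08], [0, 0, 0], 0.5], [[0, 0, 0.15], [0, 0, 0.018], 0.5], [[0.03, -0.04, 0.15], [0, 0, 0.036], 0.5], [[0.09, -0.11, 0.15], [0, 0, 0.054], 0.5], [[0.15, -0.18, 0.15], [0, 0, 0.072], 0.5], [[0.2, -0.25, 0.15], [0, 0, 0.09], 0.5], [[0.26, -0.33, 0.15], [0, 0, 0.108], 0.5], [[0.32, -0.41, 0.15], [0, 0, 0.126], 0.5], [[0.34, -0.426, 0.14], [0, 0, 0.144], 0.5]]}}

```text
clock: 42.43
eef_pos: [0.6001, -0.3571, 0.1503]
tool_rot: [0.644, 0.765, -0.0, 0.006]
force: [0.9, -0.4, 0.2]
opening: 0.0428
```

```bash
python3 -c "
from h import *
handles(); plan(scr('RR',1.18,.135,1))"
```

```text
scene FL 49 [-65.5 122.6] screw angle mod pi: rect 2.4 pca 2.39 [58. 14.]
scene RR 60 [  72.4 -114.8] screw angle mod pi: rect 1.24 pca 1.17 [17. 61.]
scene FR 55 [ -67.5 -114.8] screw angle mod pi: rect 1.24 pca 1.19 [15. 59.]
scene RL 66 [ 72.7 119.9] screw angle mod pi: rect 1.06 pca 1.11 [18. 58.]
top FL 54 [-73.6 119.3] screw angle mod pi: rect 2.36 pca 2.4 [58. 14.]
top RR 44 [  65.8 -112.8] screw angle mod pi: rect 1.17 pca 1.17 [13. 58.]
top FR few 0
top RL 52 [ 66.  120.5] screw angle mod pi: rect 1.06 pca 1.07 [13. 60.]
t 42.53 pos [ 0.5998 -0.3606  0.1458] yaw 1.733 tilt 0.52 F [-1.  -0.7 -0.1] open 0.0431 q [ 0.71  0.57 -0.32  1.53  0.2   1.07  0.51]
  shift [-0.0012, 0.0152, -0.0216] turn [0.0009, 0.0012, 0.0579] rows 2.9
```

Call:
{"api": "play_rows", "payload": {"moves": [[[0, 0.011, -0.015], [0.001, 0.001, 0.019], 0.5], [[0, 0.011, -0.015], [0.001, 0.001, 0.038], 0.5], [[0, 0.011, -0.015], [0.001, 0.001, 0.057], 0.5], [[0, 0.011, -0.015], [0.001, 0.001, 0.058], 0.5], [[0, 0.011, -0.015], [0.001, 0.001, 0.058], 0.5], [[0, 0.011, -0.015], [0.001, 0.001, 0.058], 0.5]]}}

```text
clock: 43.03
eef_pos: [0.5998, -0.355, 0.1389]
tool_rot: [0.5, 0.866, 0.001, 0.0]
force: [0.8, -1.6, 0.3]
opening: 0.043
```

```bash
python3 -c "
from h import *
plan((.6,-.355,.076,scr('RR',1.18,0,1)[3]))"
```

```text
t 43.03 pos [ 0.5998 -0.355   0.1389] yaw 2.094 tilt 0.1 F [ 0.8 -1.6  0.3] open 0.043 q [ 0.76  0.59 -0.39  1.53  0.24  1.07  0.83]
  shift [0.0004, 0.0001, -0.1259] turn [-0.0001, 0.0002, 0.0004] rows 1.5
```

Grip, then turn 1.18 → stop (1.25 rad ≈ 0.199).

Call:
{"api": "play_rows", "payload": {"moves": [[[0, 0, -0.065], [0, 0, 0], 0.5], [[0, 0, -0.126], [0, 0, 0], 0.5], [[0, 0, -0.126], [0, 0, 0], 0.5], [[0, 0, -0.126], [0, 0, 0], 0.5], [[0, 0, -0.126], [0, 0, 0], 0], [[0, 0, -0.126], [0, 0, 0], 0], [[0, 0, -0.126], [0, 0, 0], 0], [[0, 0, -0.126], [0, 0, 0], 0], [[0, 0, -0.126], [0, 0, 0], 0]]}}

```text
clock: 43.78
eef_pos: [0.6008, -0.3563, 0.0791]
tool_rot: [0.5, 0.866, 0.0, 0.002]
force: [-2.8, 1.0, 5.9]
opening: 0.0101
```

Call:
{"api": "play_rows", "payload": {"moves": [[[0, 0, 0], [0, 0, -0.018], 0], [[0, 0, 0], [0, 0, -0.036], 0], [[0, 0, 0], [0, 0, -0.054], 0], [[0, 0, 0], [0, 0, -0.072], 0], [[0, 0, 0], [0, 0, -0.09], 0], [[0, 0, 0], [0, 0, -0.108], 0], [[0, 0, 0], [0, 0, -0.126], 0], [[0, 0, 0], [0, 0, -0.144], 0], [[0, 0, 0], [0, 0, -0.162], 0], [[0, 0, 0], [0, 0, -0.18], 0], [[0, 0, 0], [0, 0, -0.196], 0], [[0, 0, 0], [0, 0, -0.199], 0]]}}

```text
clock: 44.78
eef_pos: [0.5983, -0.3562, 0.0791]
tool_rot: [0.912, 0.409, -0.004, 0.001]
force: [-5.6, 0.6, 1.7]
opening: 0.0103
```

Call:
{"api": "play_rows", "payload": {"moves": [[[0, 0, 0], [0, 0, -0.002], 0], [[0, 0, 0], [0, 0, -0.003], 0]]}}

```text
clock: 44.95
eef_pos: [0.5982, -0.3562, 0.0792]
tool_rot: [0.915, 0.403, -0.004, 0.001]
force: [-1.5, -1.3, -1.9]
opening: 0.0105
```

```bash
python3 -c "
from h import *
plan(); print(CY-yaw()[0]+np.pi, get_obs()['moment'])"
```

```text
t 44.95 pos [ 0.5982 -0.3562  0.0792] yaw 0.829 tilt 0.52 F [-1.5 -1.3 -1.9] open 0.0105 q [ 0.54  0.62 -0.1   1.57  0.08  0.95 -0.32]
2.4472390149888907 [-0.29552941  0.21017376  1.39275017]
```

Same signature for RR. Next is FR, re-turning the tool by +0.2 on the way.

Call:
{"api": "play_rows", "payload": {"moves": [[[0, 0, 0], [0, 0, 0], 0.5], [[0, 0, 0], [0, 0, 0], 0.5], [[0, 0, 0], [0, 0, 0], 0.5], [[0, 0, 0.08], [0, 0, 0], 0.5], [[0, 0, 0.13], [0, 0, 0.018], 0.5], [[-0.06, -0.01, 0.13], [0, 0, 0.036], 0.5], [[-0.12, -0.015, 0.13], [0, 0, 0.054], 0.5], [[-0.18, -0.02, 0.13], [0, 0, 0.072], 0.5], [[-0.24, -0.03, 0.13], [0, 0, 0.09], 0.5], [[-0.274, -0.034, 0.13], [0, 0, 0.108], 0.5], [[-0.274, -0.034, 0.13], [0, 0, 0.126], 0.5], [[-0.274, -0.034, 0.13], [0, 0, 0.144], 0.5]]}}

```text
clock: 45.95
eef_pos: [0.4595, -0.3748, 0.145]
tool_rot: [0.647, 0.763, -0.003, 0.004]
force: [0.5, 0.3, -0.6]
opening: 0.0425
```

```bash
python3 -c "
from h import *
handles(('RR','FR')); plan((.4618,-.3735,.138,scr('FR',1.2,0,1)[3]))"
```

```text
scene RR 45 [  71.9 -114. ] screw angle mod pi: rect 2.42 pca 2.42 [63. 13.]
scene FR 47 [ -67.  -117.3] screw angle mod pi: rect 1.26 pca 1.18 [17. 60.]
top RR 53 [  67.9 -114.8] screw angle mod pi: rect 2.41 pca 2.4 [56. 15.]
top FR 30 [ -77.1 -105.9] screw angle mod pi: rect 1.19 pca 1.18 [12. 39.]
t 46.05 pos [ 0.4612 -0.3739  0.1451] yaw 1.731 tilt 0.57 F [-0.3 -0.4 -0.4] open 0.0429 q [ 0.83  0.38 -0.27  1.81  0.13  0.96  0.67]
  shift [0.0012, 0.0009, -0.0142] turn [0.0014, 0.0006, 0.055] rows 2.8
```

Call:
{"api": "play_rows", "payload": {"moves": [[[0.001, 0.001, -0.014], [0.001, 0, 0.019], 0.5], [[0.001, 0.001, -0.014], [0.001, 0, 0.038], 0.5], [[0.001, 0.001, -0.014], [0.001, 0, 0.055], 0.5], [[0.001, 0.001, -0.014], [0.001, 0, 0.055], 0.5], [[0.001, 0.001, -0.014], [0.001, 0, 0.055], 0.5], [[0.001, 0.001, -0.08], [0.001, 0, 0.055], 0.5], [[0.001, 0.001, -0.139], [0.001, 0, 0.055], 0.5], [[0.001, 0.001, -0.139], [0.001, 0, 0.055], 0.5], [[0.001, 0.001, -0.139], [0.001, 0, 0.055], 0.5]]}}

```text
clock: 46.8
eef_pos: [0.4604, -0.3723, 0.0741]
tool_rot: [0.509, 0.861, 0.001, 0.0]
force: [-0.2, -0.4, 0.3]
opening: 0.0429
```

Call:
{"api": "play_rows", "payload": {"moves": [[[0, 0, 0], [0, 0, 0], 0], [[0, 0, 0], [0, 0, 0], 0], [[0, 0, 0], [0, 0, 0], 0], [[0, 0, 0], [0, 0, 0], 0], [[0, 0, 0], [0, 0, 0], 0]]}}

```text
clock: 47.22
eef_pos: [0.4612, -0.3738, 0.0768]
tool_rot: [0.509, 0.861, -0.0, 0.002]
force: [-2.4, 0.4, 5.4]
opening: 0.0104
```

```bash
python3 -c "
from h import *
plan(); print(CY-yaw()[0]+np.pi, get_obs()['moment'])"
```

```text
t 47.22 pos [ 0.4612 -0.3738  0.0768] yaw 2.074 tilt 0.2 F [-2.4  0.4  5.4] open 0.0104 q [ 0.87  0.48 -0.31  1.84  0.19  0.85  0.97]
1.2022257253556037 [0.0712371  0.48831722 0.2849515 ]
```

Call:
{"api": "play_rows", "payload": {"moves": [[[0, 0, 0], [0, 0, -0.018], 0], [[0, 0, 0], [0, 0, -0.036], 0], [[0, 0, 0], [0, 0, -0.054], 0], [[0, 0, 0], [0, 0, -0.072], 0], [[0, 0, 0], [0, 0, -0.09], 0], [[0, 0, 0], [0, 0, -0.108], 0], [[0, 0, 0], [0, 0, -0.126], 0], [[0, 0, 0], [0, 0, -0.144], 0], [[0, 0, 0], [0, 0, -0.162], 0], [[0, 0, 0], [0, 0, -0.18], 0], [[0, 0, 0], [0, 0, -0.193], 0], [[0, 0, 0], [0, 0, -0.196], 0]]}}

```text
clock: 48.22
eef_pos: [0.4605, -0.3738, 0.0773]
tool_rot: [0.912, 0.41, -0.002, 0.001]
force: [-2.4, -0.5, -0.7]
opening: 0.0105
```

Call:
{"api": "play_rows", "payload": {"moves": [[[0, 0, 0], [0, 0, -0.002], 0], [[0, 0, 0], [0, 0, -0.003], 0]]}}

```text
clock: 48.38
eef_pos: [0.4605, -0.3738, 0.0773]
tool_rot: [0.915, 0.403, -0.003, 0.002]
force: [-1.9, -0.9, -3.8]
opening: 0.0104
```

```bash
python3 -c "
from h import *
plan(); print(CY-yaw()[0]+np.pi, get_obs()['moment'])"
```

```text
t 48.38 pos [ 0.4605 -0.3738  0.0773] yaw 0.83 tilt 0.37 F [-1.9 -0.9 -3.8] open 0.0104 q [ 0.65  0.46 -0.05  1.85  0.04  0.83 -0.16]
2.4463458960770756 [-0.21754743  0.16355681  1.28030536]
```

Call:
{"api": "play_rows", "payload": {"moves": [[[0, 0, 0], [0, 0, 0], 0.5], [[0, 0, 0], [0, 0, 0], 0.5], [[0, 0, 0], [0, 0, 0], 0.5], [[0, 0, 0.08], [0, 0, 0], 0.5], [[0, 0, 0.14], [0, 0, 0.018], 0.5], [[0.02, 0.05, 0.14], [0, 0, 0.036], 0.5], [[0.05, 0.12, 0.14], [0, 0, 0.054], 0.5], [[0.08, 0.19, 0.14], [0, 0, 0.072], 0.5], [[0.11, 0.26, 0.14], [0, 0, 0.09], 0.5], [[0.14, 0.33, 0.14], [0, 0, 0.108], 0.5], [[0.17, 0.4, 0.14], [0, 0, 0.126], 0.5], [[0.19, 0.45, 0.14], [0, 0, 0.144], 0.5]]}}

```text
clock: 49.38
eef_pos: [0.5579, -0.1441, 0.1487]
tool_rot: [0.644, 0.765, 0.0, 0.003]
force: [0.9, 0.3, -0.4]
opening: 0.043
```

```bash
python3 -c "
from h import *
handles(('FR','RL')); plan((.569,-.1208,.138,scr('RL',1.09,0,1)[3]))"
```

```text
scene FR few 0
scene RL 66 [ 72.2 121.1] screw angle mod pi: rect 1.09 pca 1.13 [14. 57.]
top FR 52 [ -73.3 -116.6] screw angle mod pi: rect 2.4 pca 2.4 [57. 16.]
top RL 23 [ 59.7 134.5] screw angle mod pi: rect 1.06 pca 0.9 [13. 29.]
t 49.48 pos [ 0.559  -0.1403  0.1488] yaw 1.746 tilt 0.39 F [-0.6  0.5 -0.2] open 0.0428 q [ 0.45  0.35 -0.32  1.84  0.13  0.96  0.24]
  shift [0.0201, 0.039, -0.0216] turn [-0.0, 0.0011, 0.0701] rows 3.5
```

Call:
{"api": "play_rows", "payload": {"moves": [[[0.02, 0.039, -0.02], [0, 0.001, 0.019], 0.5], [[0.02, 0.039, -0.02], [0, 0.001, 0.038], 0.5], [[0.02, 0.039, -0.02], [0, 0.001, 0.057], 0.5], [[0.02, 0.039, -0.02], [0, 0.001, 0.07], 0.5], [[0.02, 0.039, -0.02], [0, 0.001, 0.07], 0.5], [[0.02, 0.039, -0.02], [0, 0.001, 0.07], 0.5], [[0.02, 0.039, -0.08], [0, 0.001, 0.07], 0.5], [[0.02, 0.039, -0.146], [0, 0.001, 0.07], 0.5], [[0.02, 0.039, -0.146], [0, 0.001, 0.07], 0.5], [[0.02, 0.039, -0.146], [0, 0.001, 0.07], 0.5]]}}

```text
clock: 50.32
eef_pos: [0.5668, -0.1211, 0.0742]
tool_rot: [0.461, 0.887, -0.0, -0.002]
force: [0.6, 0.1, 0.1]
opening: 0.0427
```

Call:
{"api": "play_rows", "payload": {"moves": [[[0, 0, 0], [0, 0, 0], 0], [[0, 0, 0], [0, 0, 0], 0], [[0, 0, 0], [0, 0, 0], 0], [[0, 0, 0], [0, 0, 0], 0], [[0, 0, 0], [0, 0, 0], 0]]}}

```text
clock: 50.73
eef_pos: [0.5685, -0.1215, 0.0769]
tool_rot: [0.461, 0.887, -0.0, -0.0]
force: [-2.7, 0.7, 6.4]
opening: 0.0104
```

```bash
python3 -c "
from h import *
plan(); print(CY-yaw()[0]+np.pi, get_obs()['moment'])"
```

```text
t 50.73 pos [ 0.5685 -0.1215  0.0769] yaw 2.183 tilt 0.05 F [-2.7  0.7  6.4] open 0.0104 q [ 0.46  0.47 -0.38  1.86  0.23  0.85  0.57]
1.0940763560217563 [ 0.05433021  0.30089283 -0.08924582]
```

Turn 1.34 rad ≈ 0.214.

Call:
{"api": "play_rows", "payload": {"moves": [[[0, 0, 0], [0, 0, -0.019], 0], [[0, 0, 0], [0, 0, -0.038], 0], [[0, 0, 0], [0, 0, -0.057], 0], [[0, 0, 0], [0, 0, -0.076], 0], [[0, 0, 0], [0, 0, -0.095], 0], [[0, 0, 0], [0, 0, -0.114], 0], [[0, 0, 0], [0, 0, -0.133], 0], [[0, 0, 0], [0, 0, -0.152], 0], [[0, 0, 0], [0, 0, -0.17], 0], [[0, 0, 0], [0, 0, -0.188], 0], [[0, 0, 0], [0, 0, -0.205], 0], [[0, 0, 0], [0, 0, -0.213], 0]]}}

```text
clock: 51.73
eef_pos: [0.5671, -0.1215, 0.077]
tool_rot: [0.912, 0.41, -0.001, -0.0]
force: [-2.5, -0.3, 0.0]
opening: 0.0102
```

Call:
{"api": "play_rows", "payload": {"moves": [[[0, 0, 0], [0, 0, -0.002], 0], [[0, 0, 0], [0, 0, -0.003], 0]]}}

```text
clock: 51.9
eef_pos: [0.5671, -0.1215, 0.0771]
tool_rot: [0.915, 0.404, -0.002, 0.0]
force: [-0.5, -1.6, -3.6]
opening: 0.0106
```

```bash
python3 -c "
from h import *
plan(); print(CY-yaw()[0]+np.pi, get_obs()['moment'])"
```

```text
t 51.9 pos [ 0.5671 -0.1215  0.0771] yaw 0.831 tilt 0.18 F [-0.5 -1.6 -3.6] open 0.0106 q [ 0.22  0.44 -0.1   1.88  0.06  0.83 -0.65]
2.4451701102419072 [-0.2675233  -0.10595711  1.51309278]
```

Call:
{"api": "play_rows", "payload": {"moves": [[[0, 0, 0], [0, 0, 0], 0.5], [[0, 0, 0], [0, 0, 0], 0.5], [[0, 0, 0], [0, 0, 0], 0.5], [[0, 0, 0.08], [0, 0, 0], 0.5], [[0, 0, 0.16], [0, 0, -0.018], 0.5], [[0, 0, 0.16], [0, 0, -0.036], 0.5], [[-0.08, 0.02, 0.16], [0, 0, -0.054], 0.5], [[-0.14, 0.06, 0.16], [0, 0, -0.072], 0.5], [[-0.18, 0.12, 0.16], [0, 0, -0.09], 0.5], [[-0.18, 0.12, 0.16], [0, 0, -0.108], 0.5], [[-0.18, 0.12, 0.16], [0, 0, -0.11], 0.5], [[-0.18, 0.12, 0.16], [0, 0, -0.11], 0.5]]}}

```text
clock: 52.9
eef_pos: [0.4779, -0.0618, 0.158]
tool_rot: [0.997, 0.071, -0.0, 0.0]
force: [1.0, -0.7, -0.7]
opening: 0.0427
```

```bash
python3 -c "
from h import *
handles()
for n in ('scene','top'):
    p=snapshot(n); save(p,'sel%s.png'%n,(220,120,320,200) if n=='scene' else (240,180,300,225),7)
    C=cloud(p).reshape(-1,3); C=C[~np.isnan(C[:,0])]
    d=C[:,:2]-CH; c,s=np.cos(CY),np.sin(CY); x=d[:,0]*c+d[:,1]*s; y=-d[:,0]*s+d[:,1]*c; z=C[:,2]
    m=(np.hypot(x+.015,y-.19)<.035)&(z>.083)&(z<.1); Q=np.c_[x[m],y[m]]*1000
    if m.sum()>5:
        r=cv2.minAreaRect(Q.astype(np.float32)); print(m.sum(),Q.mean(0),r)
    print([(q['point'],q['conf']) for q in spot_point('selector_grip',p)][:1])
plan(scr('SEL',0,.13))"
```

```text
scene FL 42 [-63.7 123.9] screw angle mod pi: rect 2.38 pca 2.37 [54. 12.]
scene RR 46 [  71.4 -114.3] screw angle mod pi: rect 2.38 pca 2.41 [57. 13.]
scene FR 41 [ -66.7 -113.2] screw angle mod pi: rect 2.38 pca 2.42 [55. 13.]
scene RL 53 [ 71.9 120.8] screw angle mod pi: rect 2.4 pca 2.4 [61. 12.]
top FL 39 [-76.1 116.3] screw angle mod pi: rect 2.41 pca 2.43 [49. 12.]
top RR 54 [  66.7 -114.9] screw angle mod pi: rect 2.44 pca 2.41 [56. 15.]
top FR 58 [ -73.2 -115.9] screw angle mod pi: rect 2.41 pca 2.37 [57. 16.]
top RL 8 [ 48.6 101.8] screw angle mod pi: rect 0.01 pca 3.13 [ 8. 11.]
51 [-12.90418498 192.47260252] ((-13.706744194030762, 191.12567138671875), (15.039850234985352, 47.56554412841797), 87.6633071899414)
[([0.4728, -0.059, 0.0849], 0.52)]
[]
t 53.2 pos [ 0.4776 -0.0623  0.1571] yaw 0.139 tilt 0.17 F [ 0.2 -0.2 -0.2] open 0.0429 q [ 0.09  0.16 -0.05  2.06  0.01  0.93 -1.4 ]
  shift [-0.0082, 0.006, -0.0542] turn [-0.0, -0.0005, -0.0007] rows 0.7
```

View pics/selscene.png

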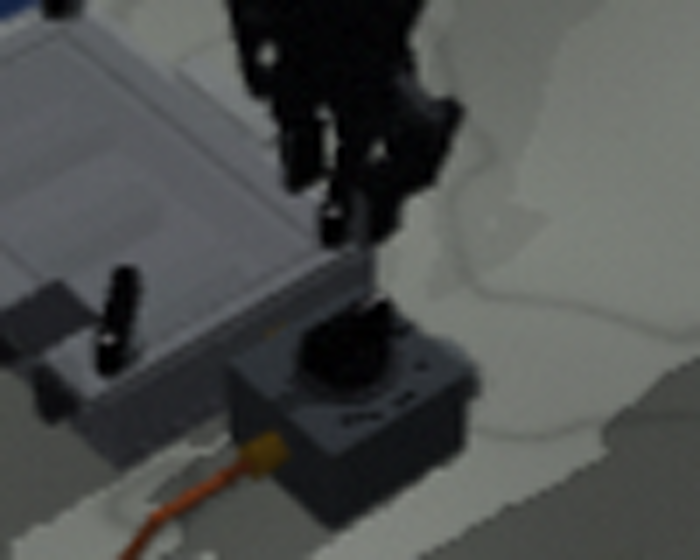

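All four screws read 2.40. The selector bar at (345,345) still lies along chamber x, at 0. Joint 7 would run short turning clockwise from here, so I flip the tool half a turn first.

Call:
{"api": "play_rows", "payload": {"moves": [[[-0.008, 0.005, 0], [0, 0, 0.019], 0.5], [[-0.008, 0.005, 0], [0, 0, 0.038], 0.5], [[-0.008, 0.005, 0], [0, 0, 0.057], 0.5], [[-0.008, 0.005, 0], [0, 0, 0.076], 0.5], [[-0.008, 0.005, 0], [0, 0, 0.095], 0.5], [[-0.008, 0.005, 0], [0, 0, 0.114], 0.5], [[-0.008, 0.005, 0], [0, 0, 0.133], 0.5], [[-0.008, 0.005, 0], [0, 0, 0.152], 0.5], [[-0.008, 0.005, 0], [0, 0, 0.171], 0.5], [[-0.008, 0.005, 0], [0, 0, 0.19], 0.5], [[-0.008, 0.005, 0], [0, 0, 0.209], 0.5], [[-0.008, 0.005, 0], [0, 0, 0.228], 0.5]]}}

```text
clock: 54.2
eef_pos: [0.4739, -0.0602, 0.157]
tool_rot: [0.705, 0.709, -0.001, 0.001]
force: [0.2, -0.6, 0.3]
opening: 0.0426
```

Call:
{"api": "play_rows", "payload": {"moves": [[[0, 0, 0], [0, 0, 0.019], 0.5], [[0, 0, 0], [0, 0, 0.038], 0.5], [[0, 0, 0], [0, 0, 0.057], 0.5], [[0, 0, 0], [0, 0, 0.076], 0.5], [[0, 0, 0], [0, 0, 0.095], 0.5], [[0, 0, 0], [0, 0, 0.114], 0.5], [[0, 0, 0], [0, 0, 0.133], 0.5], [[0, 0, 0], [0, 0, 0.152], 0.5], [[0, 0, 0], [0, 0, 0.171], 0.5], [[0, 0, 0], [0, 0, 0.19], 0.5], [[0, 0, 0], [0, 0, 0.209], 0.5], [[0, 0, 0], [0, 0, 0.228], 0.5]]}}

```text
clock: 55.2
eef_pos: [0.4741, -0.0606, 0.1569]
tool_rot: [0.063, 0.998, -0.0, 0.001]
force: [-0.2, -0.0, 0.5]
opening: 0.0426
```

```bash
python3 -c "
from h import *
plan(scr('SEL',0,.13,1))"
```

```text
t 55.2 pos [ 0.4741 -0.0606  0.1569] yaw 3.016 tilt 0.15 F [-0.2 -0.   0.5] open 0.0426 q [ 0.33  0.16 -0.31  2.06  0.06  0.92  1.43]
  shift [-0.0012, 0.0027, -0.0537] turn [0.0001, 0.0004, 0.0415] rows 2.1
```

Call:
{"api": "play_rows", "payload": {"moves": [[[-0.001, 0.001, -0.04], [0, 0, 0.019], 0.5], [[-0.001, 0.001, -0.04], [0, 0, 0.038], 0.5], [[-0.001, 0.001, -0.04], [0, 0, 0.0415], 0.5], [[-0.001, 0.001, -0.04], [0, 0, 0.0415], 0.5], [[-0.001, 0.001, -0.11], [0, 0, 0.0415], 0.5], [[-0.001, 0.001, -0.172], [0, 0, 0.0415], 0.5], [[-0.001, 0.001, -0.172], [0, 0, 0.0415], 0.5], [[-0.001, 0.001, -0.172], [0, 0, 0.0415], 0.5], [[-0.001, 0.001, -0.172], [0, 0, 0.0415], 0.5]], "squeeze": 50}}

```text
clock: 55.95
eef_pos: [0.4747, -0.0601, 0.0721]
tool_rot: [-0.067, 0.998, -0.0, 0.002]
force: [0.8, 0.1, -0.4]
opening: 0.0429
```

Call:
{"api": "play_rows", "payload": {"moves": [[[0, 0, 0], [0, 0, 0], 0], [[0, 0, 0], [0, 0, 0], 0], [[0, 0, 0], [0, 0, 0], 0], [[0, 0, 0], [0, 0, 0], 0], [[0, 0, 0], [0, 0, 0], 0]]}}

```text
clock: 56.37
eef_pos: [0.4767, -0.0602, 0.0743]
tool_rot: [-0.067, 0.998, -0.001, 0.004]
force: [-1.5, -0.7, 6.0]
opening: 0.0118
```

```bash
python3 -c "
from h import *
plan(); print((CY-yaw()[0]+np.pi+1)%np.pi-1, get_obs()['moment'])"
```

```text
t 56.37 pos [ 0.4767 -0.0602  0.0743] yaw -3.008 tilt 0.47 F [-1.5 -0.7  6. ] open 0.0118 q [ 0.33  0.3  -0.32  2.11  0.14  0.74  1.62]
0.0017785594736867694 [ 0.03903516  0.23182154 -0.05206611]
```

Gripped at 0. Turn −1.396 rad = −0.222.

Call:
{"api": "play_rows", "payload": {"moves": [[[0, 0, 0], [0, 0, -0.019], 0], [[0, 0, 0], [0, 0, -0.038], 0], [[0, 0, 0], [0, 0, -0.057], 0], [[0, 0, 0], [0, 0, -0.076], 0], [[0, 0, 0], [0, 0, -0.095], 0], [[0, 0, 0], [0, 0, -0.114], 0], [[0, 0, 0], [0, 0, -0.133], 0], [[0, 0, 0], [0, 0, -0.152], 0], [[0, 0, 0], [0, 0, -0.171], 0], [[0, 0, 0], [0, 0, -0.19], 0], [[0, 0, 0], [0, 0, -0.208], 0], [[0, 0, 0], [0, 0, -0.222], 0]]}}

```text
clock: 57.37
eef_pos: [0.4748, -0.0632, 0.0744]
tool_rot: [0.593, 0.805, -0.005, 0.002]
force: [-3.7, -5.7, 1.7]
opening: 0.0117
```

```bash
python3 -c "
from h import *
plan(); print((CY-yaw()[0]+np.pi+1)%np.pi-1, get_obs()['moment'])"
```

```text
t 57.37 pos [ 0.4748 -0.0632  0.0744] yaw 1.873 tilt 0.68 F [-3.7 -5.7  1.7] open 0.0117 q [ 0.11  0.28 -0.08  2.12  0.05  0.74  0.3 ]
1.4037221356419307 [-1.08012443  0.64523002  0.0203241 ]
```

Angle is 1.40. Release, lift away, and check.

Call:
{"api": "play_rows", "payload": {"moves": [[[0, 0, 0], [0, 0, 0], 0], [[0, 0, 0], [0, 0, 0], 0.5], [[0, 0, 0], [0, 0, 0], 0.5], [[0, 0, 0], [0, 0, 0], 0.5], [[0, 0, 0.08], [0, 0, 0], 0.5], [[0, 0, 0.16], [0, 0, 0], 0.5], [[0, 0, 0.24], [0, 0, 0], 0.5], [[-0.05, 0.25, 0.34], [0, 0, 0], 0.5], [[-0.05, 0.4, 0.34], [0, 0, 0], 0.5], [[-0.05, 0.45, 0.34], [0, 0, 0], 0.5], [[-0.05, 0.45, 0.34], [0, 0, 0], 0.5], [[-0.05, 0.45, 0.34], [0, 0, 0], 0.5]]}}

```text
clock: 58.37
eef_pos: [0.4516, 0.1399, 0.2414]
tool_rot: [0.592, 0.806, -0.005, 0.003]
force: [1.1, 0.3, -0.1]
opening: 0.0428
```

```bash
python3 -c "
from h import *
handles()
SC['SEL']=(-.015,.19)
for n in ('scene','top'):
    p=snapshot(n); save(p,'fin%s.png'%n,(140,80,320,220) if n=='scene' else (230,130,390,250),4.3)
    C=cloud(p).reshape(-1,3); C=C[~np.isnan(C[:,0])]
    d=C[:,:2]-CH; c,s=np.cos(CY),np.sin(CY); x=d[:,0]*c+d[:,1]*s; y=-d[:,0]*s+d[:,1]*c; z=C[:,2]
    m=(np.hypot(x+.015,y-.19)<.035)&(z>.083)&(z<.1); Q=np.c_[x[m],y[m]]*1000
    if m.sum()>5: print('SEL',m.sum(),cv2.minAreaRect(Q.astype(np.float32)))
    for x0 in (-.07,0,.07):
        m=(abs(x-x0)<.01)&(abs(y)<.06)&(z<.12); print(x0,np.median(z[m]).round(4))
plan()"
```

```text
scene FL 47 [-66.2 122.2] screw angle mod pi: rect 2.38 pca 2.39 [61. 13.]
scene RR 46 [  71.7 -114.1] screw angle mod pi: rect 2.38 pca 2.42 [60. 13.]
scene FR 42 [ -65.8 -112.9] screw angle mod pi: rect 2.41 pca 2.42 [63. 13.]
scene RL 53 [ 72.2 121.3] screw angle mod pi: rect 2.39 pca 2.39 [59. 12.]
top FL 49 [-73.6 119.9] screw angle mod pi: rect 2.43 pca 2.43 [58. 11.]
top RR 54 [  66.4 -115.9] screw angle mod pi: rect 2.42 pca 2.4 [56. 14.]
top FR 54 [ -73.6 -116.3] screw angle mod pi: rect 2.43 pca 2.39 [57. 14.]
top RL 50 [ 66.6 118.9] screw angle mod pi: rect 2.42 pca 2.39 [57. 14.]
SEL 55 ((-13.195161819458008, 190.4481658935547), (14.350289344787598, 51.271732330322266), 8.980478286743164)
-0.07 0.0624
0 0.0624
0.07 0.0625
SEL 47 ((-18.20062828063965, 190.9140625), (13.372244834899902, 49.801856994628906), 9.436705589294434)
-0.07 0.0643
0 0.0639
0.07 0.0637
t 58.57 pos [0.4518 0.1397 0.2408] yaw 1.878 tilt 0.66 F [ 0.2  0.3 -0.1] open 0.0429 q [-0.12  0.05 -0.28  1.98  0.03  1.11 -0.11]
```

View pics/finscene.png

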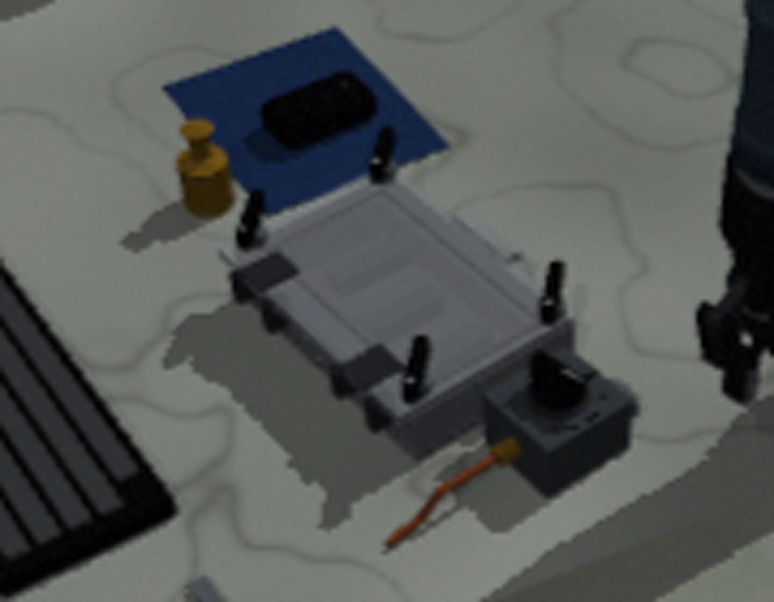

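View pics/fintop.png

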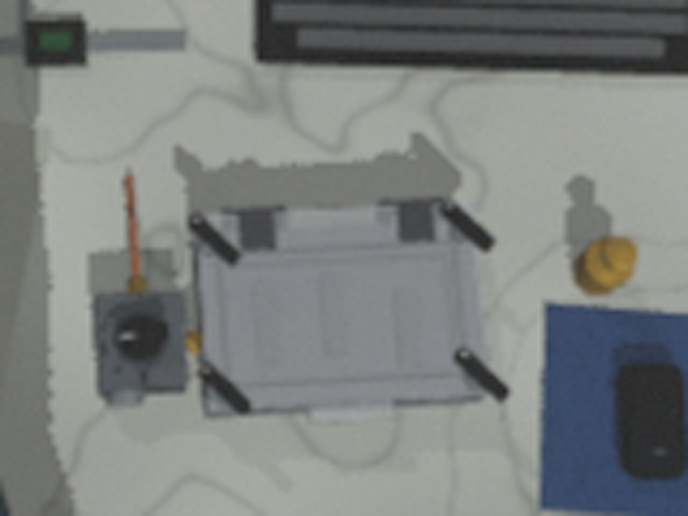

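The final pictures show the lid flat, and its handles in the top crop at (215,238), (466,225), (224,388) and (481,373) are all at about 2.40. The selector at (140,335) reads about 1.41, and three bars show through the lid. Hand in.

```bash
python3 -c "
from h import *
p=snapshot('top'); q=snapshot('scene'); save(q,'end.png',scale=1.5)
for n in ['disc1','mouse','caliper','bottle','weight']:
    print(n,[(np.round(d['point'],3).tolist(),round(d['conf'],2)) for d in spot_point(n,p)][:2])
print(bars(q)); print(close_job())"
```

```text
disc1 [([0.591, -0.499, 0.0], 0.74), ([0.689, 0.268, -0.001], 0.57)]
mouse [([0.443, -0.554, -0.005], 0.96)]
caliper [([0.773, 0.025, -0.0], 0.7)]
bottle [([0.45, 0.538, 0.003], 0.76), ([0.466, -0.373, 0.088], 0.53)]
weight [([0.59, -0.495, 0.002], 0.42)]
[]
the job is handed in; nothing more can be done
None
```

View pics/end.png

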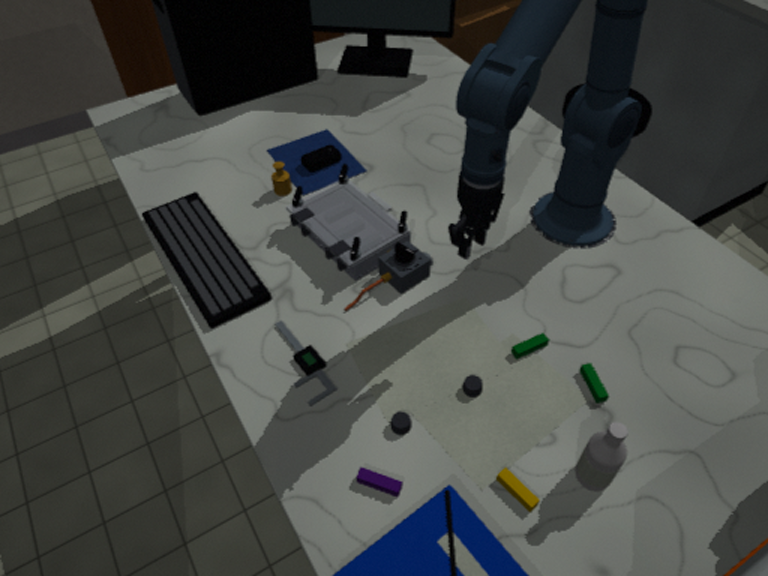

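The task is done and handed in at about 59 s. I laid the three grey bars on the chamber floor and shut the lid. Then I tightened the screws front left, rear right, front right, rear left, to about 1.10–1.20 in the first pass and to their stops in the second. Last, I turned the selector from closed to the two dots.

- **Screws and selector:** both cameras read all four screws at about 2.40 and the selector at about 1.41.
- **Lid and bars:** the lid's top face is level at 62–64 mm. The bars show through the lid, and no grey bar is left on the bench.
- **Other objects:** the mouse, caliper, bottle and weight are within a few mm of where they started. The final check located only one of the two round samples, within a few mm. The other I saw in the last picture at its old place but did not measure.
- **Robot:** it is clear of everything.

In the final check the "disc1" detector's best answer was a spot at the brass weight. I discounted it as a misdetection. No other check disagreed.

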